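# Draw the parts tray up to the tuning unit and strip the tuning knob into it

## Robot

A 7-joint arm with a two-finger parallel gripper is mounted at the origin on the work surface. World frame = base frame: x ahead of the robot, y to its left, z up, the work surface at z = 0. Lengths are in m, angles in rad, forces in N, time in s.
With the tool pointing down it reaches from about 0.425 to 0.925 m from the base axis. Payload 6.8 kg.
Tool frame: the origin (TCP) lies midway between the tips of the shut fingers; the grasp point (between the pads) lies 19 mm behind it; z points along the fingers, y is the line along which they close (so a half turn about z gives the same grasp; the last joint's range is limited). The gripper opens to 88 mm and grips with 3 to 60 N. Pads are 20 mm wide; open, the fingers measure 115 mm over their backs; the gripper's body (75 mm by 178 mm) begins 61 mm behind the grasp point.
Start: joints at [-0.108, 0.477, 0.022, 1.555, -0.011, 1.109, -0.083], TCP at [0.675, 0, 0.192] pointing down, gripper open.
Joint ranges: [-2.96, 2.96], [-0.34, 2.1], [-1.41, 1.46], [0.24, 2.44], [-1.37, 4.51], [0.17, 1.92], [-2.96, 2.96]. Speed limits (rad/s): [2.39, 2.39, 3.14, 3.14, 3.14, 3.14, 3.14].

## Interface

Orientations are given as a rotation vector (axis times angle).
In Python, from station import bot gives the robot as it stands. The module is installed in compiled form; this text tells all that it offers.
- The arm moves only by the tool carry_out, never from a script. Its argument "series" is a list of rows, each an object of numbers: "x", "y", "z": the shift along the tool's x, y, z in mm; "wx", "wy", "wz": the turn, a rotation vector about the tool's x, y, z in degrees; "hand": the opening, from -1 (shut) to 1 (fully open), so that 0 is half open. In form: [{"x": .., "y": .., "z": .., "wx": .., "wy": .., "wz": .., "hand": ..}, ...]. A call has exactly 10 rows; each row is the pose to reach, as a shift and turn from the pose commanded when the call began, along the tool's axes at that moment; what a row does not reach only later rows make up. A row lasts 1/12 s, in which the tool goes at most 41.7 mm and 7.16 degrees, less where a joint would pass 70% of its speed; a pose out of reach is approached as far as the arm can. A call with a gripper value outside its range is refused whole. The fingers move at their own pace and stop on an object; "force" is the grip in N (left out, the last holds). Time passes only in rows, so rows that repeat a pose let the fingers close, or fill a call up. It gives the time, the measured TCP pose, the force, the opening and the grip force at its end, in the units of the state.
- bot.sense(): the state, without advancing time (a new reading comes with each control period).
- bot.get_image(name): name is "scene" or "side" or "wrist"; returns a dict with "pixels" (400x640x3 uint8, red, green, blue), "K" (3x3 intrinsics, pixels), "extrinsics" (4x4, takes a point from world to camera coordinates). Camera axes: x right, y down, z forward; pixel columns grow to the right and rows downward; lengths in m; the calibration is good to about 2 mm. A picture is of the moment at which its call begins. There is no depth.
- bot.close_job(): hands the job in; it is judged then, once.
The state is a dict: "time": time; "joints": joint angles; "joint_vel": joint speeds; "joint_efforts": joint torques, N m; "tool_pos": TCP position; "orientation": TCP orientation; "ft_force": force on the tool from outside, world axes, zero at the start; "wrist_torque": the same for the moment, N m; "grip_width": finger opening in m; "grasp_force": force on a finger pad.
Only numpy, scipy, OpenCV 4.12 (cv2) and the standard library are available. Lean on these libraries where they do the work, as an engineer would, in place of code of your own. Each camera call takes 0.05 s, during which the arm holds its last target. There are 200 camera calls.

## Task

Hook a fingertip behind the far lip of the enamelled parts tray and draw it in until its whole near lip lies square and flush along the tuning unit's far face and you feel it bear there firmly; hold it so for a good half second with a steady pull of about 12 N, and neither pinch nor force it, for the lip is thin. Then lift the big black tuning knob off its shaft and set it upright on the tray's floor without dropping it; the tray stays flush, the bezel and the ferrules stay in it, and the meter case and the chrome selector stay as they are.

Things in the scene. Friction and masses are not known exactly. Their poses are not given: they have to be found in the camera images.
- unit: Tuning unit: low grey control box with aluminium top, 90 (x) by 290 (y) by 45 mm high, fixed to the desk. Origin: centre of its underside; x points away from the robot's side. Its far face, where the tray must bear, is the plane x = +45 mm. On top, at x = 0: at y = -60 mm a white dial disc, 66 mm wide, 2 mm thick, with the upright 8 mm brass shaft; at y = +80 mm the chrome selector.
- shaft (a point): Top end of the brass tuning shaft, 24 mm above the dial disc (71 mm above the desk).
- tuning_knob: Large black phenolic tuning knob, 0.1 kg: skirt 54 mm across and 7 mm high, above it a fluted grip 45 mm across, 32 mm high in all. Origin: centre of its underside, z up along its axis. It sits loosely (13 mm blind bore, 27 mm deep; set screw already slackened) over the shaft, resting on the dial disc; the underside must rise 25 mm to come free.
- tray: Cream enamelled steel tray with a dark blue out-turned lip, loose on the desk, 0.4 to 0.8 kg, drag 2 to 6 N. Over the lip 120 (x) by 240 (y) mm, 35 mm high; the lip is 4 mm thick and juts 5 mm. Inside 104 by 224 mm, floor and walls 3 mm. Origin: centre below; x points away from the unit within 9 degrees; far lip's edge x = +60 mm, near lip's x = -60 mm, at first about 40 to 65 mm off the unit.
- far_lip (a point): Middle of the far lip's upper outer edge, 35 mm above the desk, the place to hook; 100 mm of desk beyond it is free. More than 25 N between fingers and tray bends the lip.
- near_left (a point): Outer corner of the tray's near lip at tray y = +120 mm, 33 mm above the desk. One corner usually touches first, with little force, then the tray swings square and the force rises. Pressing on the unit with 8 to 17 N is firm, more is forcing it. Under a steady pull the desk's friction gives way and the unit takes nearly all of the pull. Let go, the tray stays put.
- near_right (a point): Outer corner of the tray's near lip at tray y = -120 mm, 33 mm above the desk.
- bezel: Aluminium dial bezel, a ring 64 mm outside, 50 mm inside, 10 mm high, lying in one end of the tray (either end). Origin: centre of its underside.
- ferrule_a: Brass panel ferrule, 16 mm high, flange 22 mm, standing in the other end of the tray from the bezel. Origin: centre of its underside.
- ferrule_b: Brass panel ferrule of the same size, standing near the middle of the tray's far wall; the middle of the tray on the near side is clear for the knob. Origin: centre of its underside.
- meter_case: Green enamel meter case, 90 by 90 by 55 mm high, 0.6 kg, lying face up on the desk beside the tray (either side). Origin: centre of its underside. To be left where it is.
- screwdriver: Red-handled screwdriver, 160 mm long along its x, lying on the desk at the other side of the tray. Origin at its middle, on the desk.
- selector_pointer (a point): Pointer tip on top of the chrome knurled selector knob (28 mm across, 18 mm high, standing 64 mm above the desk, on the unit at y = +80 mm), 12 mm from its axis. Not to be turned.

How it is judged:
By the outcome, as a careful person would: the job done as asked, in the order asked, and still so for the second after the job is handed in, with the robot touching nothing.
It also fails if it takes over 72 s, if anything falls off the work surface, if the arm or the gripper's body presses on something with over 40 N, if the wrist force passes 120 N, or if a joint passes its speed limit or range.

## Working session

There is one attempt and no reset: what is moved stays moved. The work goes in short steps, Python scripts to look and compute and a tool call to move; the robot and the scene stay as the last step left them, time stands still between calls to the robot, and variables do not carry over. Pictures are saved under pics/ and viewed, at most 10 in all, crops included, and the job is handed in when it is done.

Besides the shell and the picture viewer there is one more tool, called as a command line: name --argument value ..., lists and objects as JSON in quotes. carry_out: Moves the arm, as the interface text tells. Its arguments: {"type":"object","properties":{"series":{"type":"array","items":{"type":"object","properties":{"x":{"type":"number"},"y":{"type":"number"},"z":{"type":"number"},"wx":{"type":"number"},"wy":{"type":"number"},"wz":{"type":"number"},"hand":{"type":"number"}}}},"force":{"type":"number"}},"required":["series"]}

```bash
mkdir -p pics
cat > h.py <<'E'
import numpy as np, cv2
from station import bot
from scipy.spatial.transform import Rotation as R
def snap(n,f,crop=None,s=1):
    d=bot.get_image(n); np.savez('pics/'+f+'.npz',K=d['K'],E=d['extrinsics'],p=d['pixels'])
    p=d['pixels'][:,:,::-1]
    if crop: x0,y0,x1,y1=crop; p=p[y0:y1,x0:x1]
    cv2.imwrite('pics/'+f+'.png',cv2.resize(p,None,fx=s,fy=s,interpolation=cv2.INTER_CUBIC)); return d
def ray(f,uv,z):
    d=np.load('pics/'+f+'.npz'); E=d['E']; C=-E[:3,:3].T@E[:3,3]
    v=E[:3,:3].T@np.linalg.inv(d['K'])@np.array([uv[0],uv[1],1.])
    return C+v*(z-C[2])/v[2]
def proj(f,P):
    d=np.load('pics/'+f+'.npz'); c=d['E'][:3,:3]@np.array(P)+d['E'][:3,3]; q=d['K']@c; return q[:2]/q[2]
E
python3 - <<'E'
from h import *
for n in('scene','side','wrist'):
    d=snap(n,n+'0',s=1.25); E=d['extrinsics']; print(n,(-E[:3,:3].T@E[:3,3]).round(3),E[2,:3].round(2))
s=bot.sense(); print({k:np.round(v,3) for k,v in s.items()}); print(R.from_rotvec(s['orientation']).as_matrix().round(3))
E
```

```text
scene [ 1.334 -0.241  0.801] [-0.72  0.23 -0.65]
side [ 0.379 -0.49   0.68 ] [ 0.21  0.63 -0.75]
wrist [0.675 0.082 0.384] [-0.   -0.3  -0.95]
{'time': np.float64(0.15), 'joints': array([-0.108,  0.478,  0.022,  1.556, -0.011,  1.109, -0.083]), 'joint_vel': array([ 0.001,  0.   ,  0.002, -0.003,  0.001, -0.001,  0.001]), 'joint_efforts': array([ 3.0000e-03, -5.8329e+01,  1.5370e+00, -2.7288e+01, -5.4000e-02,
        1.4000e-02,  0.0000e+00]), 'tool_pos': array([ 0.675, -0.   ,  0.191]), 'orientation': array([-2.221e+00, -2.221e+00,  2.000e-03]), 'ft_force': array([ 0.782, -0.1  ,  0.561]), 'wrist_torque': array([ 0.006, -0.009, -0.017]), 'grasp_force': np.float64(0.0), 'grip_width': np.float64(0.088)}
[[-0.     1.    -0.001]
 [ 1.     0.    -0.   ]
 [-0.    -0.001 -1.   ]]
```

View pics/scene0.png

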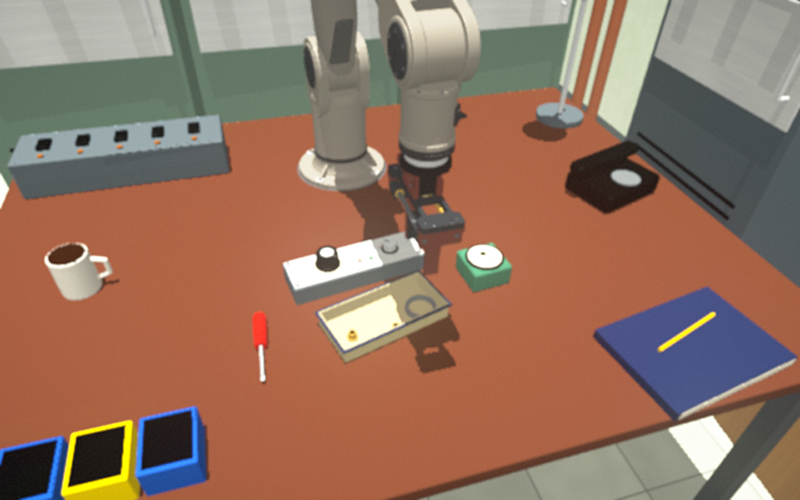

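View pics/wrist0.png

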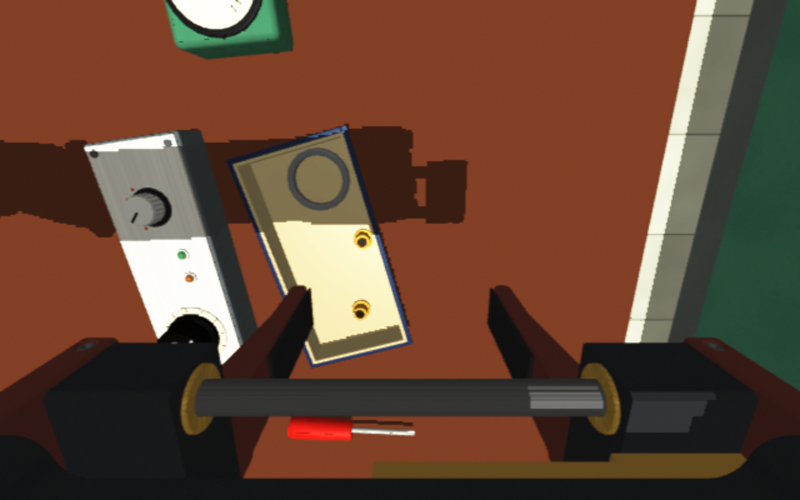

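The scene view shows the unit with the tray beyond it (robot side up), the meter at +y and the screwdriver at −y. In the wrist picture the tray corners are near (229,161), (347,127), (411,343) and (314,366), and the unit's far top edge runs from (180,131) to about (240,360).

Run:
```python
from h import *
w=lambda f,u,z:(ray(f,(u[0]/1.25,u[1]/1.25),z)*1000).round(1)
for n,u,z in [('nearleft',(229,161),.035),('farleft',(347,127),.035),('farright',(411,343),.035),('nearright',(314,366),.035),('U nearL',(86,147),.045),('U farL',(180,131),.045),('U far2',(240,360),.045),('sel',(148,198),.064),('ferrA',(361,304),.019),('bezel',(318,180),.013)]: print(n,w('wrist0',u,z))
for n,u,z in [('nearright',(318,318),.035),('farright',(347,356),.035),('farleft',(450,308),.035),('nearleft',(425,277),.035),('U farL',(424,257),.045),('U farR',(294,286),.045),('U nearR',(284,264),.045),('knobtop',(327,252),.079)]: print('S',n,w('scene0',u,z))
cv2.imwrite('pics/sc.png',cv2.resize(cv2.imread('pics/scene0.png')[215:375,240:540],None,fx=2.6,fy=2.6,interpolation=cv2.INTER_CUBIC))
```

```text
nearleft [511.5  56.8  35. ]
farleft [625.1  87.5  35. ]
farright [ 686.3 -141.    35. ]
nearright [ 576.1 -171.2   35. ]
U nearL [387.1  70.   45. ]
U farL [475.7  83.9  45. ]
U far2 [ 497.9 -156.3   45. ]
sel [447.5  26.4  64. ]
ferrA [ 630.2 -101.1   19. ]
bezel [589.9  36.2  13. ]
S nearright [ 591.7 -169.4   35. ]
S farright [ 697.1 -136.5   35. ]
S farleft [633.8  81.4  35. ]
S nearleft [535.4  63.   35. ]
S U farL [485.   77.1  45. ]
S U farR [ 502.1 -200.7   45. ]
S U nearR [ 429.8 -210.9   45. ]
S knobtop [ 455.9 -123.3   79. ]
```

View pics/side0.png

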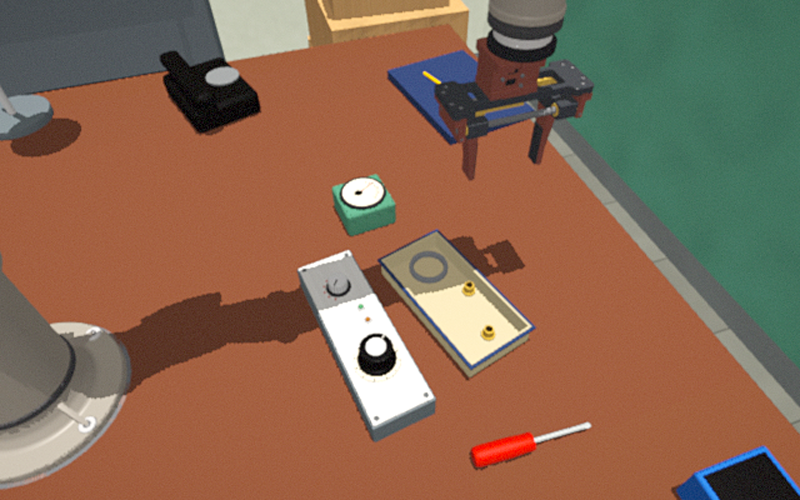

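The side view shows the unit's top corners at about (300,270), (349,252), (434,402) and (373,430), and the tray lip corners at (380,262), (437,231), (534,327) and (470,364). The knob top is near (376,345). The bezel is in the +y end.

```bash
cat > fit.py <<'E'
from h import *
from scipy.optimize import least_squares
def fit(obs,p0,s=1.25):
    # obs: list of (file,(u,v),local xyz mm)
    def res(p):
        c,n=np.cos(p[2]),np.sin(p[2]); r=[]
        for f,u,l in obs:
            P=[p[0]+(c*l[0]-n*l[1])/1000,p[1]+(n*l[0]+c*l[1])/1000,l[2]/1000]
            r+=list(proj(f,P)-np.array(u)/s)
        return np.array(r)
    o=least_squares(res,p0,x_scale=[.01,.01,.1],loss='soft_l1'); 
    print('pose',o.x[:2].round(4)*1000,'yaw deg',np.degrees(o.x[2]).round(2)); print(res(o.x).reshape(-1,2).round(1).tolist()); return o.x
E
python3 - <<'E'
from fit import *
A=120;B=60
U=[('side0',(300,270),(-45,145,45)),('side0',(349,252),(45,145,45)),('side0',(434,402),(45,-145,45)),('side0',(373,430),(-45,-145,45)),
('wrist0',(86,147),(-45,145,45)),('wrist0',(180,131),(45,145,45)),
('scene0',(424,257),(45,145,45)),('scene0',(294,286),(45,-145,45)),('scene0',(284,264),(-45,-145,45)),('wrist0',(148,198),(0,80,64)),('side0',(376,345),(0,-60,79)),('scene0',(327,252),(0,-60,79))]
T=[('side0',(380,262),(-60,120,35)),('side0',(437,231),(60,120,35)),('side0',(534,327),(60,-120,35)),('side0',(470,364),(-60,-120,35)),
('wrist0',(229,161),(-60,120,35)),('wrist0',(347,127),(60,120,35)),('wrist0',(411,343),(60,-120,35)),('wrist0',(314,366),(-60,-120,35)),
('scene0',(318,318),(-60,-120,35)),('scene0',(347,354),(60,-120,35)),('scene0',(450,306),(60,120,35)),('scene0',(425,277),(-60,120,35))]
u=fit(U,[.46,-.06,.1]); t=fit(T,[.6,-.04,.2])
def g(p,l): c,n=np.cos(p[2]),np.sin(p[2]); return np.round([1000*p[0]+c*l[0]-n*l[1],1000*p[1]+n*l[0]+c*l[1]],1)
print('shaft',g(u,(0,-60)),'farlip',g(t,(60,0)))
c,n=np.cos(u[2]),np.sin(u[2])
for l in [(-60,120),(-60,-120),(60,0)]:
    d=(g(t,l)-1000*u[:2]); print(l,(c*d[0]+n*d[1]-45).round(1),(-n*d[0]+c*d[1]).round(1))
E
```

```text
pose [449.  -65.7] yaw deg 6.85
[[-0.9, -2.3], [2.9, -3.0], [2.5, -1.7], [-0.6, -0.3], [-0.7, -2.6], [0.7, 0.3], [1.3, -2.4], [-1.0, 2.6], [-2.0, -1.7], [-4.7, 11.1], [0.7, 1.7], [-0.8, 0.2]]
pose [600.2 -41.9] yaw deg 15.52
[[-1.7, -2.7], [1.0, -2.4], [3.3, -0.3], [2.2, 4.0], [-1.1, -0.7], [0.6, -2.1], [2.7, 0.3], [-1.0, 1.5], [-3.0, -4.7], [-2.9, -0.3], [2.1, -1.3], [-5.0, -5.8]]
shaft [ 456.2 -125.3] farlip [658.  -25.9]
(-60, 120) 30.5 115.2
(-60, -120) 66.7 -122.1
(60, 0) 167.2 14.6
```

Both fits are consistent: unit yaw is about 6.9°, tray yaw about 15.5°, and the far lip middle is at (658,−26). I'll shut the fingers, turn square to the unit and go down beyond the lip.

carry_out --series '[{"x":-8,"y":6,"z":0,"wz":-3,"hand":-1},{"x":-16,"y":12,"z":0,"wz":-6.9,"hand":-1},{"x":-24,"y":18,"z":10,"wz":-6.9,"hand":-1},{"x":-24,"y":18,"z":30,"wz":-6.9,"hand":-1},{"x":-24,"y":18,"z":55,"wz":-6.9,"hand":-1},{"x":-24,"y":18,"z":80,"wz":-6.9,"hand":-1},{"x":-24,"y":18,"z":105,"wz":-6.9,"hand":-1},{"x":-24,"y":18,"z":115,"wz":-6.9,"hand":-1},{"x":-24,"y":18,"z":115,"wz":-6.9,"hand":-1},{"x":-24,"y":18,"z":115,"wz":-6.9,"hand":-1}]'

```text
schema error: expected keys x, y, z, wx, wy, wz, hand
```

Run:
```python
from h import *
snap('wrist','w1',s=1.25); snap('side','s1',(200,130,520,350),2.4)
s=bot.sense(); print(s['tool_pos'].round(4),s['ft_force'].round(2),s['grip_width'],R.from_rotvec(s['orientation']).as_matrix().round(3))
```

```text
[0.6747 0.     0.1911] [-1.7   0.04  0.2 ] 0.0877127435344173 [[-0.     1.    -0.001]
 [ 1.     0.    -0.   ]
 [-0.    -0.001 -1.   ]]
```

View pics/w1.png

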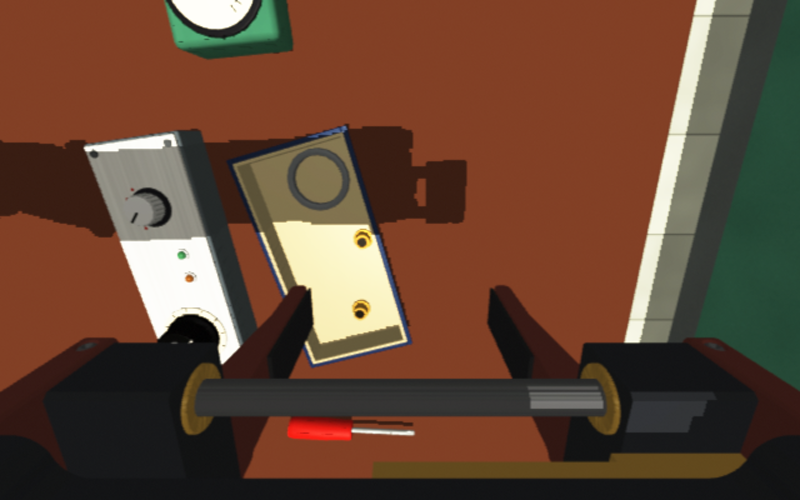

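The call was refused because every key is required, so the picture is unchanged. Repeating it with all keys.

carry_out --series '[{"x":-8,"y":6,"z":0,"wx":0,"wy":0,"wz":-3,"hand":-1},{"x":-16,"y":12,"z":0,"wx":0,"wy":0,"wz":-6.9,"hand":-1},{"x":-24,"y":18,"z":10,"wx":0,"wy":0,"wz":-6.9,"hand":-1},{"x":-24,"y":18,"z":30,"wx":0,"wy":0,"wz":-6.9,"hand":-1},{"x":-24,"y":18,"z":55,"wx":0,"wy":0,"wz":-6.9,"hand":-1},{"x":-24,"y":18,"z":80,"wx":0,"wy":0,"wz":-6.9,"hand":-1},{"x":-24,"y":18,"z":105,"wx":0,"wy":0,"wz":-6.9,"hand":-1},{"x":-24,"y":18,"z":115,"wx":0,"wy":0,"wz":-6.9,"hand":-1},{"x":-24,"y":18,"z":115,"wx":0,"wy":0,"wz":-6.9,"hand":-1},{"x":-24,"y":18,"z":115,"wx":0,"wy":0,"wz":-6.9,"hand":-1}]' --force 15

```text
time: 1.08
tool_pos: [0.693, -0.0242, 0.0764]
orientation: [-2.085, -2.35, 0.001]
ft_force: [-0.2, 0.9, 1.0]
grip_width: 0.0243
grasp_force: 0.0
```

Run:
```python
from h import *
snap('side','s1',(220,130,540,350),2.4)
s=bot.sense(); print(s['tool_pos'].round(4),s['ft_force'].round(2),s['grip_width'],R.from_rotvec(s['orientation']).as_matrix().round(3))
```

```text
[ 0.6939 -0.0241  0.0776] [ 0.02 -0.06  0.74] 0.020470464846611098 [[-0.119  0.993  0.002]
 [ 0.993  0.119  0.   ]
 [-0.     0.002 -1.   ]]
```

View pics/s1.png

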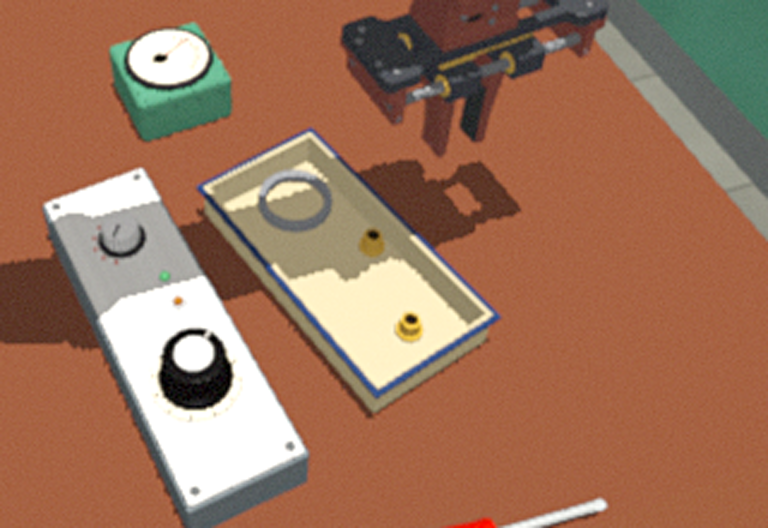

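The side close-up shows the fingers beyond the far lip. The tray lip corners in the crop are (199,187), (311,130), (498,318) and (375,397), and the path down is clear.

carry_out --series '[{"x":0,"y":0,"z":5,"wx":0,"wy":0,"wz":0,"hand":-1},{"x":0,"y":0,"z":12,"wx":0,"wy":0,"wz":0,"hand":-1},{"x":0,"y":0,"z":22,"wx":0,"wy":0,"wz":0,"hand":-1},{"x":0,"y":0,"z":34,"wx":0,"wy":0,"wz":0,"hand":-1},{"x":0,"y":0,"z":46,"wx":0,"wy":0,"wz":0,"hand":-1},{"x":0,"y":0,"z":54,"wx":0,"wy":0,"wz":0,"hand":-1},{"x":0,"y":0,"z":59,"wx":0,"wy":0,"wz":0,"hand":-1},{"x":0,"y":0,"z":61,"wx":0,"wy":0,"wz":0,"hand":-1},{"x":0,"y":0,"z":61,"wx":0,"wy":0,"wz":0,"hand":-1},{"x":0,"y":0,"z":61,"wx":0,"wy":0,"wz":0,"hand":-1}]'

```text
time: 1.97
tool_pos: [0.6933, -0.024, 0.0158]
orientation: [2.084, 2.351, 0.0]
ft_force: [0.3, 0.3, 0.7]
grip_width: 0.0002
grasp_force: 0.0
```

Run:
```python
from fit import *
c=lambda u,v:(220+u/2.4,130+v/2.4)
t=fit([('s1',c(*u),l) for u,l in [((199,187),(-60,120,35)),((311,130),(60,120,35)),((498,318),(60,-120,35)),((375,397),(-60,-120,35))]],[.6,-.04,.25],1)
u=fit([('s1',c(*u),l) for u,l in [((44,205),(-45,145,45)),((143,169),(45,145,45)),((306,453),(45,-145,45)),((190,515),(-45,-145,45)),((195,352),(0,-60,79))]],[.45,-.06,.1],1)
s=bot.sense(); print(s['tool_pos'].round(4),s['ft_force'].round(2),s['grip_width'])
```

```text
pose [596.9 -42.8] yaw deg 15.14
[[-1.8, -0.6], [0.1, -1.2], [1.4, 0.0], [-0.1, 0.8]]
pose [447.3 -66.1] yaw deg 7.99
[[-1.4, -0.5], [0.2, -1.2], [2.6, 0.5], [-0.4, -0.6], [-0.0, 1.3]]
[ 0.6933 -0.024   0.0158] [0.32 0.28 0.71] 0.00024341068573702088
```

carry_out --series '[{"x":0,"y":-4,"z":0,"wx":0,"wy":0,"wz":0,"hand":-1},{"x":0,"y":-8,"z":0,"wx":0,"wy":0,"wz":0,"hand":-1},{"x":0,"y":-12,"z":0,"wx":0,"wy":0,"wz":0,"hand":-1},{"x":0,"y":-15,"z":0,"wx":0,"wy":0,"wz":0,"hand":-1},{"x":0,"y":-17.5,"z":0,"wx":0,"wy":0,"wz":0,"hand":-1},{"x":0,"y":-20,"z":0,"wx":0,"wy":0,"wz":0,"hand":-1},{"x":0,"y":-22.5,"z":0,"wx":0,"wy":0,"wz":0,"hand":-1},{"x":0,"y":-25,"z":0,"wx":0,"wy":0,"wz":0,"hand":-1},{"x":0,"y":-27.5,"z":0,"wx":0,"wy":0,"wz":0,"hand":-1},{"x":0,"y":-30,"z":0,"wx":0,"wy":0,"wz":0,"hand":-1}]'

```text
time: 2.8
tool_pos: [0.663, -0.0276, 0.0156]
orientation: [-2.084, -2.351, -0.0]
ft_force: [-0.4, -0.1, 1.0]
grip_width: 0.0004
grasp_force: 0.0
```

Run:
```python
from h import *
s=bot.sense(); print(s['tool_pos'].round(4),s['ft_force'].round(2),s['wrist_torque'].round(2))
```

```text
[ 0.663  -0.0276  0.0156] [-0.38 -0.13  0.96] [-0.   -0.   -0.06]
```

carry_out --series '[{"x":0,"y":-1.5,"z":0,"wx":0,"wy":0,"wz":0,"hand":-1},{"x":0,"y":-3,"z":0,"wx":0,"wy":0,"wz":0,"hand":-1},{"x":0,"y":-4.5,"z":0,"wx":0,"wy":0,"wz":0,"hand":-1},{"x":0,"y":-6,"z":0,"wx":0,"wy":0,"wz":0,"hand":-1},{"x":0,"y":-7.5,"z":0,"wx":0,"wy":0,"wz":0,"hand":-1},{"x":0,"y":-9,"z":0,"wx":0,"wy":0,"wz":0,"hand":-1},{"x":0,"y":-10.5,"z":0,"wx":0,"wy":0,"wz":0,"hand":-1},{"x":0,"y":-12,"z":0,"wx":0,"wy":0,"wz":0,"hand":-1},{"x":0,"y":-13.5,"z":0,"wx":0,"wy":0,"wz":0,"hand":-1},{"x":0,"y":-15,"z":0,"wx":0,"wy":0,"wz":0,"hand":-1}]'

```text
time: 3.63
tool_pos: [0.6482, -0.0294, 0.0156]
orientation: [2.084, 2.351, -0.0]
ft_force: [0.3, 0.2, 0.5]
grip_width: 0.0008
grasp_force: 0.0
```

Run:
```python
from h import *
snap('side','s2',(220,130,540,350),2.4)
s=bot.sense(); print(s['tool_pos'].round(4),s['ft_force'].round(2),s['wrist_torque'].round(2))
```

```text
[ 0.6479 -0.0295  0.0155] [ 0.22 -0.83  0.27] [0.02 0.   0.03]
```

View pics/s2.png

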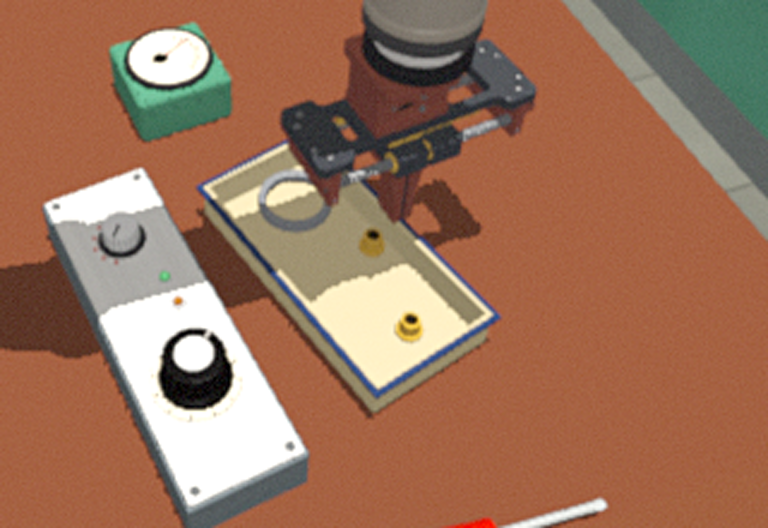

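The crop shows the tray unmoved and the finger just behind the far lip, near (403,218). The calibration looks slightly off, so I'll check it against the fingertip.

Run:
```python
from h import *
q=lambda f,P:((proj(f,P)-[220,130])*2.4).round(0)
print('s1 tip',q('s1',(.6939,-.0241,.0776)))
for z in (.0155,.035,.06,.09): print(z,q('s2',(.648,-.0295,z)))
for p in [(437,152),(470,140)]: print(ray('s1',(220+p[0]/2.4,130+p[1]/2.4),.0776).round(4))
print(ray('s2',(220+403/2.4,130+222/2.4),.035).round(4))
```

```text
s1 tip [448. 165.]
0.0155 [390. 234.]
0.035 [392. 219.]
0.06 [395. 199.]
0.09 [399. 174.]
[ 0.6921 -0.0084  0.0776]
[ 0.7229 -0.0051  0.0776]
[ 0.6551 -0.035   0.035 ]
```

Run:
```python
from h import *
d=snap('scene','sc2',(240,170,400,290),4.8)
for z in (.0155,.035,.06): print(z,((proj('sc2',(.648,-.0295,z))-[240,170])*4.8).round(0))
s=bot.sense(); print(s['tool_pos'].round(4),s['ft_force'].round(2))
```

```text
0.0155 [373. 457.]
0.035 [373. 430.]
0.06 [374. 394.]
[ 0.6481 -0.0295  0.0156] [-0.85  0.47  0.55]
```

View pics/sc2.png

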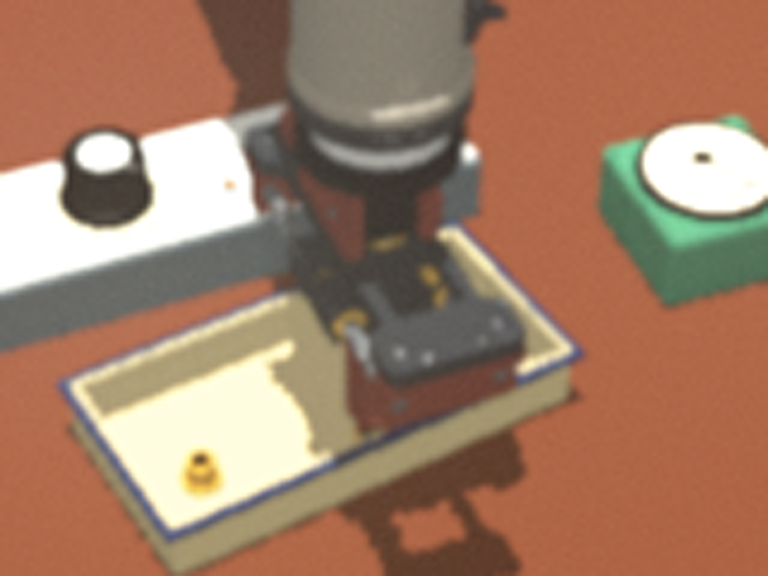

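The lip is visible in an unbroken line, so the finger is above the tray inside the lip, not beyond it. The tips must sit higher than I assumed. I'll check against the open-finger wrist picture, where the tips are at (309,290) and (489,290).

Run:
```python
from h import *
for dz in (0,.01,.02,.03,.04):
    print(dz,[(proj('wrist0',(.675+sx*.044,yy,.191+dz))*1.25).round(0).tolist() for sx in(-1,1) for yy in (-.01,.01)])
for f,P in [('s1',(.6939,-.0241)),('s2',(.648,-.0295))]:
    for z in ((.078,.09,.1,.11) if f=='s1' else (.0155,.03,.04,.05)): print(f,z,((proj(f,(*P,z))-[220,130])*2.4).round(0))
c=lambda u,v:((u)/4.8+240,v/4.8+170)
from fit import *
t=fit([('sc2',c(*u),l) for u,l in [((65,383),(-60,-120,35)),((168,533),(60,-120,35)),((578,352),(60,120,35))]],[.6,-.04,.25],1)
```

```text
0 [[326.0, 296.0], [324.0, 264.0], [476.0, 296.0], [478.0, 264.0]]
0.01 [[323.0, 304.0], [321.0, 271.0], [479.0, 304.0], [481.0, 271.0]]
0.02 [[319.0, 312.0], [317.0, 278.0], [483.0, 312.0], [486.0, 278.0]]
0.03 [[315.0, 322.0], [312.0, 285.0], [487.0, 322.0], [490.0, 286.0]]
0.04 [[310.0, 332.0], [307.0, 294.0], [492.0, 332.0], [495.0, 294.0]]
s1 0.078 [448. 165.]
s1 0.09 [450. 155.]
s1 0.1 [452. 146.]
s1 0.11 [453. 137.]
s2 0.0155 [390. 234.]
s2 0.03 [392. 223.]
s2 0.04 [393. 215.]
s2 0.05 [394. 207.]
pose [598.  -40.6] yaw deg 15.43
[[-1.8, -0.9], [0.0, 1.0], [1.9, -0.4]]
```

The tips really are about 20 mm above the nominal TCP, so they passed over the lip. I'll lift, go back out and then go lower.

carry_out --series '[{"x":0,"y":0,"z":-15,"wx":0,"wy":0,"wz":0,"hand":-1},{"x":0,"y":0,"z":-35,"wx":0,"wy":0,"wz":0,"hand":-1},{"x":0,"y":5,"z":-45,"wx":0,"wy":0,"wz":0,"hand":-1},{"x":0,"y":20,"z":-45,"wx":0,"wy":0,"wz":0,"hand":-1},{"x":0,"y":35,"z":-45,"wx":0,"wy":0,"wz":0,"hand":-1},{"x":0,"y":43,"z":-35,"wx":0,"wy":0,"wz":0,"hand":-1},{"x":0,"y":45,"z":-20,"wx":0,"wy":0,"wz":0,"hand":-1},{"x":0,"y":45,"z":-5,"wx":0,"wy":0,"wz":0,"hand":-1},{"x":0,"y":45,"z":0,"wx":0,"wy":0,"wz":0,"hand":-1},{"x":0,"y":45,"z":0,"wx":0,"wy":0,"wz":0,"hand":-1}]'

```text
time: 4.57
tool_pos: [0.6898, -0.0242, 0.012]
orientation: [-2.081, -2.348, 0.007]
ft_force: [0.1, 0.0, 0.4]
grip_width: 0.0004
grasp_force: 0.0
```

Run:
```python
from h import *
d=snap('scene','sc3',(240,170,400,290),4); 
a=cv2.imread('pics/sc3.png'); snap('side','s3',(300,130,460,250),4); b=cv2.imread('pics/s3.png')
cv2.imwrite('pics/c3.png',cv2.resize(np.vstack([a[:300],b[:300]]),None,fx=1,fy=1))
for f,o in (('sc3',(240,170)),('s3',(300,130))):
  for z in (.0155,.04): print(f,z,((proj(f,(.693,-.024,z))-o)*4).round(0))
s=bot.sense(); print(s['tool_pos'].round(4),s['ft_force'].round(2),a.shape)
```

```text
sc3 0.0155 [342. 435.]
sc3 0.04 [343. 406.]
s3 0.0155 [408. 359.]
s3 0.04 [414. 327.]
[ 0.692  -0.0242  0.0147] [-0.4  -0.04  0.34] (480, 640, 3)
```

View pics/c3.png

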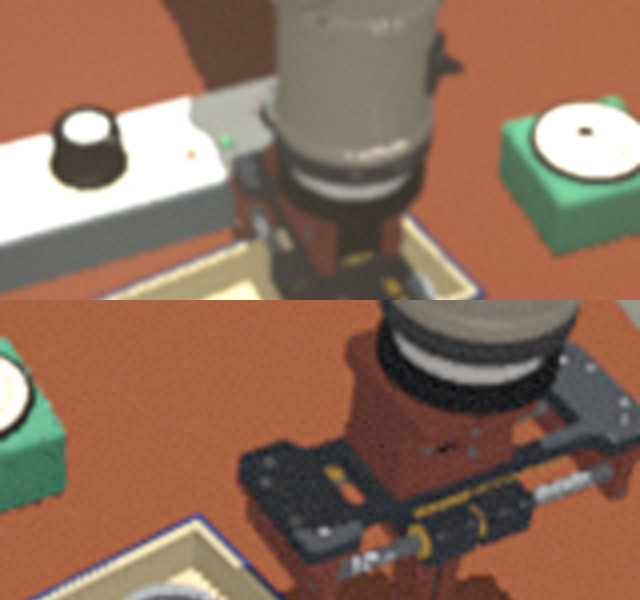

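My crop cut off the fingertips. I'll go 11 mm lower, which is safe with either reading of the tip height, and look at both views properly.

carry_out --series '[{"x":0,"y":0,"z":1,"wx":0,"wy":0,"wz":0,"hand":-1},{"x":0,"y":0,"z":3,"wx":0,"wy":0,"wz":0,"hand":-1},{"x":0,"y":0,"z":5,"wx":0,"wy":0,"wz":0,"hand":-1},{"x":0,"y":0,"z":7,"wx":0,"wy":0,"wz":0,"hand":-1},{"x":0,"y":0,"z":9,"wx":0,"wy":0,"wz":0,"hand":-1},{"x":0,"y":0,"z":10,"wx":0,"wy":0,"wz":0,"hand":-1},{"x":0,"y":0,"z":11,"wx":0,"wy":0,"wz":0,"hand":-1},{"x":0,"y":0,"z":11,"wx":0,"wy":0,"wz":0,"hand":-1},{"x":0,"y":0,"z":11,"wx":0,"wy":0,"wz":0,"hand":-1},{"x":0,"y":0,"z":11,"wx":0,"wy":0,"wz":0,"hand":-1}]'

```text
time: 5.5
tool_pos: [0.6931, -0.024, 0.0046]
orientation: [2.084, 2.351, 0.0]
ft_force: [0.9, 0.3, -0.1]
grip_width: -0.0001
grasp_force: 0.0
```

Run:
```python
from h import *
d=snap('scene','sc4',(270,210,370,290),3.7); a=cv2.imread('pics/sc4.png'); snap('side','s4',(320,170,440,266),3.7); b=cv2.imread('pics/s4.png')
h=max(a.shape[0],b.shape[0]); a=cv2.copyMakeBorder(a,0,h-a.shape[0],0,0,0); print(a.shape,b.shape)
cv2.imwrite('pics/c4.png',np.hstack([a,b])[:, :800])
s=bot.sense(); P=s['tool_pos']; print(P.round(4),s['ft_force'].round(2))
for f,o in (('sc4',(270,210)),('s4',(320,170))):
  for z in (0,.025): print(f,z,((proj(f,(P[0],P[1],P[2]+z))-o)*3.7).round(0))
```

```text
(355, 370, 3) (355, 444, 3)
[ 0.6931 -0.024   0.0047] [ 0.91 -0.45 -0.48]
sc4 0 [205. 266.]
sc4 0.025 [206. 239.]
s4 0 [301. 197.]
s4 0.025 [307. 167.]
```

View pics/c4.png

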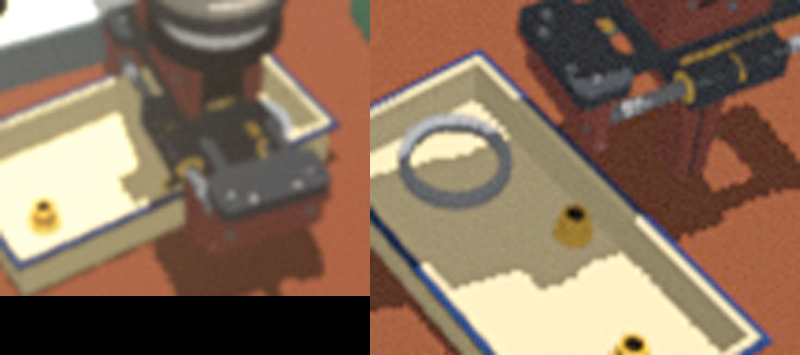

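On the right, the tip is at about (690,178), some 20 mm above the nominal TCP. That fits with it having passed over the 35 mm lip at TCP z = 15.6 mm, so the tip is at least 19 mm above the TCP. Going down another 12 mm is safe.

carry_out --series '[{"x":0,"y":0,"z":2,"wx":0,"wy":0,"wz":0,"hand":-1},{"x":0,"y":0,"z":4,"wx":0,"wy":0,"wz":0,"hand":-1},{"x":0,"y":0,"z":6,"wx":0,"wy":0,"wz":0,"hand":-1},{"x":0,"y":0,"z":8,"wx":0,"wy":0,"wz":0,"hand":-1},{"x":0,"y":0,"z":10,"wx":0,"wy":0,"wz":0,"hand":-1},{"x":0,"y":0,"z":12,"wx":0,"wy":0,"wz":0,"hand":-1},{"x":0,"y":-4,"z":12,"wx":0,"wy":0,"wz":0,"hand":-1},{"x":0,"y":-8,"z":12,"wx":0,"wy":0,"wz":0,"hand":-1},{"x":0,"y":-10,"z":12,"wx":0,"wy":0,"wz":0,"hand":-1},{"x":0,"y":-12,"z":12,"wx":0,"wy":0,"wz":0,"hand":-1}]'

```text
time: 6.43
tool_pos: [0.6807, -0.0256, -0.0073]
orientation: [-2.084, -2.351, 0.0]
ft_force: [0.5, -0.5, -0.4]
grip_width: 0.0002
grasp_force: 0.0
```

carry_out --series '[{"x":0,"y":-1.5,"z":0,"wx":0,"wy":0,"wz":0,"hand":-1},{"x":0,"y":-3,"z":0,"wx":0,"wy":0,"wz":0,"hand":-1},{"x":0,"y":-4.5,"z":0,"wx":0,"wy":0,"wz":0,"hand":-1},{"x":0,"y":-6,"z":0,"wx":0,"wy":0,"wz":0,"hand":-1},{"x":0,"y":-7.5,"z":0,"wx":0,"wy":0,"wz":0,"hand":-1},{"x":0,"y":-9,"z":0,"wx":0,"wy":0,"wz":0,"hand":-1},{"x":0,"y":-10.5,"z":0,"wx":0,"wy":0,"wz":0,"hand":-1},{"x":0,"y":-12,"z":0,"wx":0,"wy":0,"wz":0,"hand":-1},{"x":0,"y":-13.5,"z":0,"wx":0,"wy":0,"wz":0,"hand":-1},{"x":0,"y":-15,"z":0,"wx":0,"wy":0,"wz":0,"hand":-1}]'

```text
time: 7.27
tool_pos: [0.667, -0.0271, -0.0072]
orientation: [2.083, 2.35, 0.002]
ft_force: [3.0, 0.3, -2.2]
grip_width: 0.0003
grasp_force: 1.5
```

Contact: 3 N at TCP x of about 0.667, as expected. Drawing in.

carry_out --series '[{"x":0,"y":-2,"z":0,"wx":0,"wy":0,"wz":0,"hand":-1},{"x":0,"y":-4,"z":0,"wx":0,"wy":0,"wz":0,"hand":-1},{"x":0,"y":-6,"z":0,"wx":0,"wy":0,"wz":0,"hand":-1},{"x":0,"y":-8,"z":0,"wx":0,"wy":0,"wz":0,"hand":-1},{"x":0,"y":-10,"z":0,"wx":0,"wy":0,"wz":0,"hand":-1},{"x":0,"y":-12,"z":0,"wx":0,"wy":0,"wz":0,"hand":-1},{"x":0,"y":-14,"z":0,"wx":0,"wy":0,"wz":0,"hand":-1},{"x":0,"y":-16,"z":0,"wx":0,"wy":0,"wz":0,"hand":-1},{"x":0,"y":-18,"z":0,"wx":0,"wy":0,"wz":0,"hand":-1},{"x":0,"y":-20,"z":0,"wx":0,"wy":0,"wz":0,"hand":-1}]'

```text
time: 8.1
tool_pos: [0.6463, -0.0297, -0.0074]
orientation: [2.084, 2.351, 0.0]
ft_force: [3.3, -0.2, -1.6]
grip_width: 0.0006
grasp_force: 1.8
```

Run:
```python
from h import *
s=bot.sense(); print(s['tool_pos'].round(4),s['ft_force'].round(2),s['wrist_torque'].round(2))
```

```text
[ 0.6463 -0.0297 -0.0074] [ 3.33 -0.22 -1.58] [ 0.08 -0.82  0.07]
```

carry_out --series '[{"x":0,"y":-1.5,"z":0,"wx":0,"wy":0,"wz":0,"hand":-1},{"x":0,"y":-3,"z":0,"wx":0,"wy":0,"wz":0,"hand":-1},{"x":0,"y":-4.5,"z":0,"wx":0,"wy":0,"wz":0,"hand":-1},{"x":0,"y":-6,"z":0,"wx":0,"wy":0,"wz":0,"hand":-1},{"x":0,"y":-7.5,"z":0,"wx":0,"wy":0,"wz":0,"hand":-1},{"x":0,"y":-9,"z":0,"wx":0,"wy":0,"wz":0,"hand":-1},{"x":0,"y":-10.5,"z":0,"wx":0,"wy":0,"wz":0,"hand":-1},{"x":0,"y":-12,"z":0,"wx":0,"wy":0,"wz":0,"hand":-1},{"x":0,"y":-13.5,"z":0,"wx":0,"wy":0,"wz":0,"hand":-1},{"x":0,"y":-15,"z":0,"wx":0,"wy":0,"wz":0,"hand":-1}]'

```text
time: 8.93
tool_pos: [0.6318, -0.0317, -0.0073]
orientation: [2.083, 2.35, 0.001]
ft_force: [6.6, -2.1, -2.7]
grip_width: 0.0006
grasp_force: 2.7
```

Run:
```python
from h import *
snap('side','s5');snap('scene','sc5')
s=bot.sense(); print(s['tool_pos'].round(4),s['ft_force'].round(2),s['wrist_torque'].round(2))
```

```text
[ 0.6316 -0.032  -0.0073] [ 5.22 -0.99 -1.48] [-0.19 -0.99  0.05]
```

Force is up to about 6 N, so one corner has touched. I'll go slower and follow the swing slightly toward −y.

carry_out --series '[{"x":-0.3,"y":-0.7,"z":0,"wx":0,"wy":0,"wz":0,"hand":-1},{"x":-0.6,"y":-1.4,"z":0,"wx":0,"wy":0,"wz":0,"hand":-1},{"x":-0.9,"y":-2.1,"z":0,"wx":0,"wy":0,"wz":0,"hand":-1},{"x":-1.2,"y":-2.8,"z":0,"wx":0,"wy":0,"wz":0,"hand":-1},{"x":-1.5,"y":-3.5,"z":0,"wx":0,"wy":0,"wz":0,"hand":-1},{"x":-1.8,"y":-4.2,"z":0,"wx":0,"wy":0,"wz":0,"hand":-1},{"x":-2.1,"y":-4.9,"z":0,"wx":0,"wy":0,"wz":0,"hand":-1},{"x":-2.4,"y":-5.6,"z":0,"wx":0,"wy":0,"wz":0,"hand":-1},{"x":-2.7,"y":-6.3,"z":0,"wx":0,"wy":0,"wz":0,"hand":-1},{"x":-3,"y":-7,"z":0,"wx":0,"wy":0,"wz":0,"hand":-1}]'

```text
time: 9.87
tool_pos: [0.6263, -0.0369, -0.007]
orientation: [2.083, 2.348, 0.001]
ft_force: [7.0, -2.9, -2.7]
grip_width: 0.0003
grasp_force: 3.1
```

Run:
```python
from h import *
snap('side','s6');snap('scene','sc6')
s=bot.sense(); print(s['tool_pos'].round(4),s['ft_force'].round(2),s['wrist_torque'].round(2))
```

```text
[ 0.626  -0.037  -0.0071] [ 7.4  -2.09 -2.62] [-0.55 -1.42  0.06]
```

carry_out --series '[{"x":-0.2,"y":-0.2,"z":0,"wx":0,"wy":0,"wz":0,"hand":-1},{"x":-0.4,"y":-0.4,"z":0,"wx":0,"wy":0,"wz":0,"hand":-1},{"x":-0.6,"y":-0.6,"z":0,"wx":0,"wy":0,"wz":0,"hand":-1},{"x":-0.8,"y":-0.8,"z":0,"wx":0,"wy":0,"wz":0,"hand":-1},{"x":-1,"y":-1,"z":0,"wx":0,"wy":0,"wz":0,"hand":-1},{"x":-1,"y":-1.2,"z":0,"wx":0,"wy":0,"wz":0,"hand":-1},{"x":-1,"y":-1.4,"z":0,"wx":0,"wy":0,"wz":0,"hand":-1},{"x":-1,"y":-1.5,"z":0,"wx":0,"wy":0,"wz":0,"hand":-1},{"x":-1,"y":-1.5,"z":0,"wx":0,"wy":0,"wz":0,"hand":-1},{"x":-1,"y":-1.5,"z":0,"wx":0,"wy":0,"wz":0,"hand":-1}]'

```text
time: 10.8
tool_pos: [0.6247, -0.038, -0.0071]
orientation: [2.083, 2.348, 0.001]
ft_force: [6.6, -2.7, -3.2]
grip_width: 0.0007
grasp_force: 2.9
```

Run:
```python
from h import *
from fit import *
snap('side','s7');snap('wrist','w7',s=1.25)
s=bot.sense(); print(s['tool_pos'].round(4),s['ft_force'].round(2),s['wrist_torque'].round(2))
cv2.imwrite('pics/c7.png',cv2.resize(np.load('pics/s7.npz')['p'][180:340,220:430,::-1],None,fx=3.7,fy=3.7,interpolation=cv2.INTER_CUBIC))
```

```text
[ 0.6247 -0.038  -0.0071] [ 7.37 -3.23 -3.22] [-0.69 -1.46  0.12]
```

View pics/c7.png

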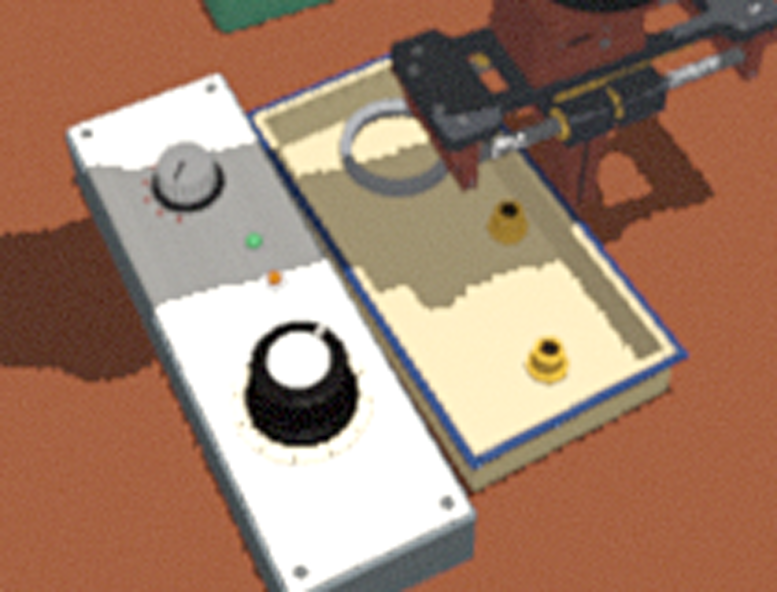

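This is the tenth picture: the left corner (248,112) bears on the unit, and the right corner (474,466) is still a little off, so the tray is swinging square. I'll measure the remaining angle.

Run:
```python
from fit import *
c=lambda u,v:(220+u/3.7,180+v/3.7)
t=fit([('s7',c(*u),l) for u,l in [((248,112),(-60,120,35)),((474,466),(-60,-120,35)),((686,352),(60,-120,35))]],[.57,-.05,.15],1)
u=fit([('s7',c(*u),l) for u,l in [((68,130),(-45,145,45)),((220,75),(45,145,45)),((472,515),(45,-145,45)),((300,360),(0,-60,79))]],[.45,-.06,.1],1)
co,n=np.cos(u[2]),np.sin(u[2])
for l in [(-60,120),(-60,-120),(60,0)]:
    a,b=np.cos(t[2]),np.sin(t[2]); g=1000*t[:2]+[a*l[0]-b*l[1],b*l[0]+a*l[1]]; d=g-1000*u[:2]; print(l,(co*d[0]+n*d[1]-45).round(1),(-n*d[0]+co*d[1]).round(1),g)
```

```text
pose [557.5 -46.8] yaw deg 9.93
[[-0.9, -0.5], [-0.3, -0.2], [1.6, 0.4]]
pose [446.6 -65.5] yaw deg 7.57
[[-1.4, -0.7], [0.5, -1.3], [1.5, 0.3], [-0.6, 0.6]]
(-60, 120) 2.6 121.4 [477.72582849  61.10116348]
(-60, -120) 12.5 -118.4 [ 519.12351608 -175.30152572]
(60, 0) 127.4 6.5 [616.62601689 -36.40133732]
```

About 2.4° remains, so about 5 mm more travel at the finger.

carry_out --series '[{"x":-0.2,"y":-0.3,"z":0,"wx":0,"wy":0,"wz":0,"hand":-1},{"x":-0.4,"y":-0.6,"z":0,"wx":0,"wy":0,"wz":0,"hand":-1},{"x":-0.6,"y":-0.9,"z":0,"wx":0,"wy":0,"wz":0,"hand":-1},{"x":-0.8,"y":-1.2,"z":0,"wx":0,"wy":0,"wz":0,"hand":-1},{"x":-1,"y":-1.5,"z":0,"wx":0,"wy":0,"wz":0,"hand":-1},{"x":-1.2,"y":-1.8,"z":0,"wx":0,"wy":0,"wz":0,"hand":-1},{"x":-1.4,"y":-2.1,"z":0,"wx":0,"wy":0,"wz":0,"hand":-1},{"x":-1.6,"y":-2.4,"z":0,"wx":0,"wy":0,"wz":0,"hand":-1},{"x":-1.8,"y":-2.7,"z":0,"wx":0,"wy":0,"wz":0,"hand":-1},{"x":-2,"y":-3,"z":0,"wx":0,"wy":0,"wz":0,"hand":-1}]'

```text
time: 11.73
tool_pos: [0.6216, -0.0402, -0.0073]
orientation: [2.083, 2.349, 0.0]
ft_force: [6.4, -2.8, -2.9]
grip_width: 0.0008
grasp_force: 2.7
```

carry_out --series '[{"x":-0.1,"y":-0.2,"z":0,"wx":0,"wy":0,"wz":0,"hand":-1},{"x":-0.2,"y":-0.4,"z":0,"wx":0,"wy":0,"wz":0,"hand":-1},{"x":-0.3,"y":-0.6,"z":0,"wx":0,"wy":0,"wz":0,"hand":-1},{"x":-0.4,"y":-0.8,"z":0,"wx":0,"wy":0,"wz":0,"hand":-1},{"x":-0.5,"y":-1,"z":0,"wx":0,"wy":0,"wz":0,"hand":-1},{"x":-0.5,"y":-1,"z":0,"wx":0,"wy":0,"wz":0,"hand":-1},{"x":-0.5,"y":-1,"z":0,"wx":0,"wy":0,"wz":0,"hand":-1},{"x":-0.5,"y":-1,"z":0,"wx":0,"wy":0,"wz":0,"hand":-1},{"x":-0.5,"y":-1,"z":0,"wx":0,"wy":0,"wz":0,"hand":-1},{"x":-0.5,"y":-1,"z":0,"wx":0,"wy":0,"wz":0,"hand":-1}]'

```text
time: 12.57
tool_pos: [0.6207, -0.0409, -0.0073]
orientation: [2.083, 2.349, 0.0]
ft_force: [5.6, -2.9, -2.4]
grip_width: 0.0003
grasp_force: 2.7
```

carry_out --series '[{"x":-0.1,"y":-0.2,"z":0,"wx":0,"wy":0,"wz":0,"hand":-1},{"x":-0.2,"y":-0.4,"z":0,"wx":0,"wy":0,"wz":0,"hand":-1},{"x":-0.3,"y":-0.6,"z":0,"wx":0,"wy":0,"wz":0,"hand":-1},{"x":-0.4,"y":-0.8,"z":0,"wx":0,"wy":0,"wz":0,"hand":-1},{"x":-0.5,"y":-1,"z":0,"wx":0,"wy":0,"wz":0,"hand":-1},{"x":-0.6,"y":-1.2,"z":0,"wx":0,"wy":0,"wz":0,"hand":-1},{"x":-0.6,"y":-1.4,"z":0,"wx":0,"wy":0,"wz":0,"hand":-1},{"x":-0.6,"y":-1.5,"z":0,"wx":0,"wy":0,"wz":0,"hand":-1},{"x":-0.6,"y":-1.5,"z":0,"wx":0,"wy":0,"wz":0,"hand":-1},{"x":-0.6,"y":-1.5,"z":0,"wx":0,"wy":0,"wz":0,"hand":-1}]'

```text
time: 13.4
tool_pos: [0.6197, -0.0416, -0.0072]
orientation: [2.083, 2.348, 0.001]
ft_force: [6.9, -3.2, -4.0]
grip_width: 0.0004
grasp_force: 3.1
```

Run:
```python
from h import *
f=[];
for i in range(4): s=bot.sense(); bot.get_image('side'); f.append(s['ft_force'])
print(s['tool_pos'].round(4),np.round(f,1).tolist(),s['wrist_torque'].round(2))
```

```text
[ 0.6197 -0.0416 -0.0071] [[6.9, -3.2, -4.0], [6.9, -2.5, -3.2], [6.6, -3.3, -2.4], [6.4, -2.2, -3.0]] [-0.62 -1.55  0.09]
```

carry_out --series '[{"x":0,"y":-0.2,"z":0,"wx":0,"wy":0,"wz":0,"hand":-1},{"x":0,"y":-0.4,"z":0,"wx":0,"wy":0,"wz":0,"hand":-1},{"x":0,"y":-0.6,"z":0,"wx":0,"wy":0,"wz":0,"hand":-1},{"x":0,"y":-0.8,"z":0,"wx":0,"wy":0,"wz":0,"hand":-1},{"x":0,"y":-1,"z":0,"wx":0,"wy":0,"wz":0,"hand":-1},{"x":0,"y":-1,"z":0,"wx":0,"wy":0,"wz":0,"hand":-1},{"x":0,"y":-1,"z":0,"wx":0,"wy":0,"wz":0,"hand":-1},{"x":0,"y":-1,"z":0,"wx":0,"wy":0,"wz":0,"hand":-1},{"x":0,"y":-1,"z":0,"wx":0,"wy":0,"wz":0,"hand":-1},{"x":0,"y":-1,"z":0,"wx":0,"wy":0,"wz":0,"hand":-1}]'

```text
time: 14.43
tool_pos: [0.6197, -0.0416, -0.0069]
orientation: [2.082, 2.347, 0.003]
ft_force: [8.3, -2.5, -2.9]
grip_width: 0.0005
grasp_force: 4.0
```

Run:
```python
from h import *
f=[];
for i in range(4): s=bot.sense(); bot.get_image('side'); f.append(s['ft_force'])
print(s['tool_pos'].round(4),np.mean(f,0).round(1).tolist(),s['wrist_torque'].round(2))
```

```text
[ 0.6197 -0.0416 -0.0069] [8.7, -3.0, -3.3] [-0.59 -1.95  0.03]
```

It has stopped moving and the force is rising, with total travel as predicted. Increasing to about 12 N and holding.

carry_out --series '[{"x":0,"y":-0.2,"z":0,"wx":0,"wy":0,"wz":0,"hand":-1},{"x":0,"y":-0.4,"z":0,"wx":0,"wy":0,"wz":0,"hand":-1},{"x":0,"y":-0.6,"z":0,"wx":0,"wy":0,"wz":0,"hand":-1},{"x":0,"y":-0.8,"z":0,"wx":0,"wy":0,"wz":0,"hand":-1},{"x":0,"y":-1,"z":0,"wx":0,"wy":0,"wz":0,"hand":-1},{"x":0,"y":-1.2,"z":0,"wx":0,"wy":0,"wz":0,"hand":-1},{"x":0,"y":-1.4,"z":0,"wx":0,"wy":0,"wz":0,"hand":-1},{"x":0,"y":-1.5,"z":0,"wx":0,"wy":0,"wz":0,"hand":-1},{"x":0,"y":-1.5,"z":0,"wx":0,"wy":0,"wz":0,"hand":-1},{"x":0,"y":-1.5,"z":0,"wx":0,"wy":0,"wz":0,"hand":-1}]'

```text
time: 15.47
tool_pos: [0.6198, -0.0416, -0.0063]
orientation: [2.08, 2.346, 0.006]
ft_force: [10.9, -2.8, -3.6]
grip_width: 0.0005
grasp_force: 5.2
```

Run:
```python
from h import *
f=[];snap('wrist','w8');snap('side','s8')
for i in range(3): s=bot.sense(); bot.get_image('side'); f.append(s['ft_force'])
print(s['tool_pos'].round(4),np.mean(f,0).round(1).tolist(),s['wrist_torque'].round(2))
# gap profile in side image: unit-far-top-edge line vs lip; print blue pixel near-lip fit
p=np.load('pics/s8.npz')['p']; hsv=cv2.cvtColor(p,cv2.COLOR_RGB2HSV)
m=((hsv[...,0]>105)&(hsv[...,0]<130)&(hsv[...,1]>110)&(hsv[...,2]>30))
for v in range(200,330,8):
    u=np.where(m[v,270:430])[0]+270; print(v,u.tolist()[:12], end=' | ')
```

```text
[ 0.6198 -0.0416 -0.0063] [10.7, -2.7, -3.3] [-0.58 -2.49  0.11]
200 [] | 208 [] | 216 [356] | 224 [294] | 232 [367] | 240 [] | 248 [308, 379] | 256 [] | 264 [390] | 272 [322, 396] | 280 [396, 397, 398, 399] | 288 [380, 381, 382] | 296 [336, 363, 364, 365] | 304 [341, 345, 346, 347, 348] | 312 [] | 320 [] | 328 [] |
```

Run:
```python
from h import *
p=np.load('pics/s8.npz')['p'].astype(int)
def line(pts,z):
    W=np.array([ray('s8',q,z)[:2] for q in pts])*1000; k=np.polyfit(W[:,1],W[:,0],1); print('yaw',np.degrees(np.arctan(-k[0])).round(2),'x@y=-60',np.polyval(k,-60).round(1),'res',(W[:,0]-np.polyval(k,W[:,1])).round(1))
line([(294,224),(308,248),(322,272),(336,296)],.035)
line([(356,216),(367,232),(379,248),(390,264),(396,272)],.035)
for v in (232,248,264,280,296,304,312,320): 
    c=int(294+(v-224)*.583); print(v,c-9,[int(x) for x in p[v,c-9:c+9].sum(1)],p[v,c-1:c+3].tolist())
```

```text
yaw 7.94 x@y=-60 493.9 res [-0. -0. -0. -0.]
yaw 7.78 x@y=-60 610.9 res [ 0.2 -0.5  0.4 -0.3  0.2]
232 289 [500, 493, 506, 503, 507, 503, 515, 521, 428, 240, 168, 339, 408, 431, 416, 420, 420, 409] [[143, 145, 140], [72, 81, 87], [43, 52, 73], [126, 116, 97]]
248 298 [500, 502, 509, 506, 505, 512, 517, 511, 434, 275, 134, 236, 383, 429, 420, 412, 413, 406] [[146, 146, 142], [87, 90, 98], [27, 39, 68], [76, 76, 84]]
264 308 [765, 765, 765, 765, 765, 765, 765, 765, 631, 344, 376, 607, 692, 695, 695, 688, 694, 694] [[211, 212, 208], [93, 108, 143], [112, 117, 147], [221, 208, 178]]
280 317 [634, 727, 765, 765, 765, 765, 765, 765, 692, 461, 314, 560, 690, 701, 699, 694, 694, 695] [[233, 232, 227], [143, 152, 166], [83, 96, 135], [200, 189, 171]]
296 326 [765, 765, 765, 765, 765, 765, 765, 765, 713, 458, 286, 460, 674, 705, 703, 700, 699, 700] [[242, 239, 232], [144, 150, 164], [65, 87, 134], [156, 150, 154]]
304 331 [765, 765, 765, 765, 765, 765, 765, 765, 658, 397, 304, 465, 485, 389, 324, 306, 284, 266] [[221, 221, 216], [117, 130, 150], [76, 92, 136], [159, 152, 154]]
312 336 [765, 765, 765, 765, 765, 765, 765, 744, 579, 401, 272, 265, 272, 262, 261, 312, 336, 339] [[191, 194, 194], [138, 136, 127], [116, 89, 67], [132, 76, 57]]
320 340 [765, 684, 607, 559, 502, 472, 430, 391, 334, 309, 326, 336, 323, 337, 321, 332, 332, 327] [[125, 108, 101], [156, 90, 63], [167, 94, 65], [168, 99, 69]]
```

The unit's edge and the near lip run side by side along the whole length, so the tray is flush at yaw 7.8°. Raising the pull to 12 N and holding.

carry_out --series '[{"x":0,"y":-0.3,"z":0,"wx":0,"wy":0,"wz":0,"hand":-1},{"x":0,"y":-0.6,"z":0,"wx":0,"wy":0,"wz":0,"hand":-1},{"x":0,"y":-0.9,"z":0,"wx":0,"wy":0,"wz":0,"hand":-1},{"x":0,"y":-0.9,"z":0,"wx":0,"wy":0,"wz":0,"hand":-1},{"x":0,"y":-0.9,"z":0,"wx":0,"wy":0,"wz":0,"hand":-1},{"x":0,"y":-0.9,"z":0,"wx":0,"wy":0,"wz":0,"hand":-1},{"x":0,"y":-0.9,"z":0,"wx":0,"wy":0,"wz":0,"hand":-1},{"x":0,"y":-0.9,"z":0,"wx":0,"wy":0,"wz":0,"hand":-1},{"x":0,"y":-0.9,"z":0,"wx":0,"wy":0,"wz":0,"hand":-1},{"x":0,"y":-0.9,"z":0,"wx":0,"wy":0,"wz":0,"hand":-1}]'

```text
time: 16.55
tool_pos: [0.6198, -0.0416, -0.006]
orientation: [2.079, 2.345, 0.008]
ft_force: [12.3, -1.6, -2.7]
grip_width: 0.0007
grasp_force: 6.0
```

Run:
```python
from h import *
f=[]
for i in range(6): s=bot.sense(); bot.get_image('side'); f.append(s['ft_force'])
print(s['tool_pos'].round(4),np.mean(f,0).round(1).tolist(),np.round(f,1)[:,0],(np.array(f)[:,:2]@[.991,.134]).mean())
```

```text
[ 0.6198 -0.0416 -0.006 ] [12.8, -2.5, -3.2] [12.3 13.  12.9 12.8 13.8 11.9] 12.32089895659634
```

A steady 12.3 N. Holding one full call more, then backing off.

carry_out --series '[{"x":0,"y":0,"z":0,"wx":0,"wy":0,"wz":0,"hand":-1},{"x":0,"y":0,"z":0,"wx":0,"wy":0,"wz":0,"hand":-1},{"x":0,"y":0,"z":0,"wx":0,"wy":0,"wz":0,"hand":-1},{"x":0,"y":0,"z":0,"wx":0,"wy":0,"wz":0,"hand":-1},{"x":0,"y":0,"z":0,"wx":0,"wy":0,"wz":0,"hand":-1},{"x":0,"y":0,"z":0,"wx":0,"wy":0,"wz":0,"hand":-1},{"x":0,"y":0,"z":0,"wx":0,"wy":0,"wz":0,"hand":-1},{"x":0,"y":0,"z":0,"wx":0,"wy":0,"wz":0,"hand":-1},{"x":0,"y":0,"z":0,"wx":0,"wy":0,"wz":0,"hand":-1},{"x":0,"y":0,"z":0,"wx":0,"wy":0,"wz":0,"hand":-1}]'

```text
time: 17.68
tool_pos: [0.6198, -0.0416, -0.006]
orientation: [2.079, 2.345, 0.008]
ft_force: [12.8, -1.6, -3.2]
grip_width: 0.0004
grasp_force: 6.0
```

carry_out --series '[{"x":0,"y":1,"z":0,"wx":0,"wy":0,"wz":0,"hand":-1},{"x":0,"y":2,"z":0,"wx":0,"wy":0,"wz":0,"hand":-1},{"x":0,"y":3,"z":0,"wx":0,"wy":0,"wz":0,"hand":-1},{"x":0,"y":5,"z":0,"wx":0,"wy":0,"wz":0,"hand":-1},{"x":0,"y":8,"z":0,"wx":0,"wy":0,"wz":0,"hand":-1},{"x":0,"y":12,"z":0,"wx":0,"wy":0,"wz":0,"hand":-1},{"x":0,"y":18,"z":0,"wx":0,"wy":0,"wz":0,"hand":-1},{"x":0,"y":25,"z":0,"wx":0,"wy":0,"wz":0,"hand":-1},{"x":0,"y":30,"z":0,"wx":0,"wy":0,"wz":0,"hand":-1},{"x":0,"y":30,"z":-10,"wx":0,"wy":0,"wz":0,"hand":-1}]'

```text
time: 18.52
tool_pos: [0.6445, -0.0364, 0.0011]
orientation: [-2.082, -2.35, 0.002]
ft_force: [-0.7, 0.2, -0.2]
grip_width: 0.0005
grasp_force: 0.0
```

carry_out --series '[{"x":0,"y":0,"z":-20,"wx":0,"wy":0,"wz":0,"hand":-1},{"x":0,"y":0,"z":-45,"wx":0,"wy":0,"wz":0,"hand":-1},{"x":0,"y":0,"z":-75,"wx":0,"wy":0,"wz":0,"hand":-1},{"x":0,"y":0,"z":-105,"wx":0,"wy":0,"wz":0,"hand":-1},{"x":0,"y":0,"z":-135,"wx":0,"wy":0,"wz":0,"hand":0},{"x":0,"y":0,"z":-155,"wx":0,"wy":0,"wz":0,"hand":1},{"x":0,"y":0,"z":-165,"wx":0,"wy":0,"wz":0,"hand":1},{"x":0,"y":0,"z":-170,"wx":0,"wy":0,"wz":0,"hand":1},{"x":0,"y":0,"z":-170,"wx":0,"wy":0,"wz":0,"hand":1},{"x":0,"y":0,"z":-170,"wx":0,"wy":0,"wz":0,"hand":1}]'

```text
time: 19.35
tool_pos: [0.644, -0.0369, 0.1714]
orientation: [-2.083, -2.35, 0.002]
ft_force: [-0.8, 0.1, 0.1]
grip_width: 0.037
grasp_force: 0.0
```

Run:
```python
from h import *
snap('side','s9');snap('scene','sc9')
s=bot.sense(); print(s['tool_pos'].round(4),s['ft_force'].round(1),s['orientation'].round(3),s['grip_width'])
p=np.load('pics/s9.npz')['p']; hsv=cv2.cvtColor(p,cv2.COLOR_RGB2HSV)
m=((hsv[...,0]>105)&(hsv[...,0]<130)&(hsv[...,1]>110)&(hsv[...,2]>30))
def line(f,pts,z):
    W=np.array([ray(f,q,z)[:2] for q in pts])*1000; k=np.polyfit(W[:,1],W[:,0],1); print('yaw',np.degrees(np.arctan(-k[0])).round(2),'x@y=-60',np.polyval(k,-60).round(1))
for v in range(200,308,8): print(v,(np.where(m[v,270:430])[0]+270).tolist(),end='|')
# knob top (white cap) & selector etc: white blob circle inside black
g=p.astype(int).sum(2); blk=(g<110).astype(np.uint8); blk[:230]=0; blk[330:]=0; blk[:,:270]=0; blk[:,330:]=0
print('black bbox',[ (a.min(),a.max()) for a in np.where(blk)])
q=np.load('pics/sc9.npz')['p'].astype(int).sum(2); b2=(q<110).astype(np.uint8); b2[:180]=0;b2[230:]=0;b2[:,:240]=0;b2[:,290:]=0
print('scene black bbox',[ (a.min(),a.max()) for a in np.where(b2)])
```

```text
[ 0.6437 -0.0369  0.1708] [-0.1  1.1 -0.4] [-2.082 -2.35   0.003] 0.04503562601530404
200 []|208 []|216 []|224 [294, 361]|232 []|240 [303, 373]|248 []|256 [384]|264 [390]|272 [322]|280 [327, 396, 397, 398, 399]|288 [379, 380, 381, 382]|296 [336, 362, 363, 364, 365]|304 [341, 345, 346, 347, 348]|black bbox [(np.int64(231), np.int64(299)), (np.int64(271), np.int64(315))]Traceback (most recent call last):
  File "<stdin>", line 13, in <module>
    return umr_minimum(a, axis, None, out, keepdims, initial, where)
ValueError: zero-size array to reduction operation minimum which has no identity
```

The tray stayed put. Now to the knob: I'll open, move above it and turn a quarter so that the fingers close along the unit's length.

carry_out --series '[{"x":-6.5,"y":-20,"z":0,"wx":0,"wy":0,"wz":7,"hand":1},{"x":-13,"y":-40,"z":0,"wx":0,"wy":0,"wz":14,"hand":1},{"x":-19.5,"y":-60,"z":0,"wx":0,"wy":0,"wz":21,"hand":1},{"x":-26,"y":-80,"z":0,"wx":0,"wy":0,"wz":28,"hand":1},{"x":-32.5,"y":-100,"z":0,"wx":0,"wy":0,"wz":35,"hand":1},{"x":-39,"y":-120,"z":0,"wx":0,"wy":0,"wz":42,"hand":1},{"x":-45.5,"y":-140,"z":0,"wx":0,"wy":0,"wz":49,"hand":1},{"x":-52,"y":-160,"z":0,"wx":0,"wy":0,"wz":56,"hand":1},{"x":-58.5,"y":-180,"z":0,"wx":0,"wy":0,"wz":63,"hand":1},{"x":-65,"y":-202,"z":0,"wx":0,"wy":0,"wz":70,"hand":1}]'

```text
time: 20.28
tool_pos: [0.4506, -0.1259, 0.1715]
orientation: [-3.057, -0.722, 0.003]
ft_force: [-0.1, -0.6, 0.2]
grip_width: 0.0877
grasp_force: 0.0
```

carry_out --series '[{"x":0,"y":0,"z":4,"wx":0,"wy":0,"wz":6,"hand":1},{"x":0,"y":0,"z":10,"wx":0,"wy":0,"wz":12,"hand":1},{"x":0,"y":0,"z":20,"wx":0,"wy":0,"wz":19.1,"hand":1},{"x":0,"y":0,"z":30,"wx":0,"wy":0,"wz":19.1,"hand":1},{"x":0,"y":0,"z":40,"wx":0,"wy":0,"wz":19.1,"hand":1},{"x":0,"y":0,"z":40,"wx":0,"wy":0,"wz":19.1,"hand":1},{"x":0,"y":0,"z":40,"wx":0,"wy":0,"wz":19.1,"hand":1},{"x":0,"y":0,"z":40,"wx":0,"wy":0,"wz":19.1,"hand":1},{"x":0,"y":0,"z":40,"wx":0,"wy":0,"wz":19.1,"hand":1},{"x":0,"y":0,"z":40,"wx":0,"wy":0,"wz":19.1,"hand":1}]'

```text
time: 21.12
tool_pos: [0.4525, -0.1259, 0.133]
orientation: [3.134, 0.215, 0.001]
ft_force: [0.4, 0.1, 0.1]
grip_width: 0.0877
grasp_force: 0.0
```

Run:
```python
from h import *
d=snap('wrist','w10')
s=bot.sense(); P=s['tool_pos']; M=R.from_rotvec(s['orientation']).as_matrix(); print(P.round(4),s['grip_width']); print(M.round(3)); print(s['joints'].round(2))
E=d['extrinsics']; print('cam',(-E[:3,:3].T@E[:3,3]).round(3))
print('knobtop at P', proj('w10',(P[0],P[1],.079)).round(0),'+x50',proj('w10',(P[0]+.02,P[1],.079)).round(0),'+y20',proj('w10',(P[0],P[1]+.02,.079)).round(0))
p=cv2.cvtColor(d['pixels'],cv2.COLOR_RGB2GRAY)
print('tips',[proj('w10',P+M@np.array([sx*.01,sy*.044,-.03])).round(0).tolist() for sx in (-1,1) for sy in(-1,1)])
for r in cv2.resize(p,(80,50),interpolation=cv2.INTER_AREA): print(''.join(' .:-=+*#%@'[min(9,int(x)*10//256)] for x in r))
```

```text
[ 0.4524 -0.1258  0.133 ] 0.08754656699941991
[[ 0.991  0.136  0.001]
 [ 0.136 -0.991  0.   ]
 [ 0.001  0.    -1.   ]]
[-0.11  0.21  0.29  2.11 -0.08  0.83 -1.21]
cam [ 0.533 -0.115  0.327]
knobtop at P [320. 202.] +x50 [323. 180.] +y20 [298. 199.]
tips [[251.0, 258.0], [388.0, 258.0], [248.0, 229.0], [390.0, 229.0]]
:::::::::::::::::::::::::::::::::::::::::::::::::::::::::::::::.+:::::::::::::::
:::::::::::::::====+++++++++++++***************-:::::::::::::::-=:::::::::::::::
-:..:::::::::::+::::::::::::::::::::::::::::::==::::::::::::::.+::::::::::::::::
-:.....::::::::+::+*+++*+*+****+******#*******==::::::::::::::.+::::::::::::::::
=-.....::::::::=::##*++*%%%%%%+-#@@@@@@@@@@@@%=-:::::::::::::.-=::::::::::::::::
--......:::::::=::*+-+**+#%%%%*=+@@@@@@@@@@@@#+-:::::::::::::.+:::::::::::::::::
.-:.....:::::::--:==*%%%#+%%%%%*%@@@@@@@@@@@@#+-::::::::::::.:--::::::::::::::::
.::.....::::::::=:=-%%%%%**%%%%@@@@@@@@@@%@@@#+-:::::::::::..--:::::::::::::::::
-.-.....::::::::=:-=%%%%%#+%%%%@@@@@@@@@%-#@@#+::::::::::::.:--:::::::::::::::::
=.-.....::::::::=:-=#%%%%#+%%%%@@@@@@@@@#+%@@**:::::
[... 2399 characters left out ...]
.........................:::::::::::::::- ......... ... ...
...    .....      :.............................-------------+ ..........      .
.       ....      :..............................:---::::::::= ........         
         ...      ::.      ......::::::::::::::::::::.     .:- .......          
           .       .      .......:::::::::::::::::::::.     .. ......           
                          ......::::::::::::::::::::::.                         
                         .......:::::::::::::::::::::::      ..............     
                         .......::::::::::::::::::::::::::::::::::::::::::      
                         ......::::::::::::::::::::::::::::::::::::::::..
```

The numeric view shows the knob between the open fingers, with its top at about pixel (312,196) against (320,202) expected for the TCP. I'll refine by thresholding.

Run:
```python
from h import *
d=np.load('pics/w10.npz'); g=cv2.cvtColor(d['p'],cv2.COLOR_RGB2GRAY)
k=(g<60).astype(np.uint8); k[:160]=0;k[224:]=0;k[:,:270]=0;k[:,365:]=0
k=cv2.morphologyEx(k,cv2.MORPH_OPEN,np.ones((3,3)));n,l,st,ce=cv2.connectedComponentsWithStats(k)
i=1+st[1:,4].argmax(); print(st[i],ce[i])
c,_=cv2.findContours((l==i).astype(np.uint8),cv2.RETR_CCOMP,cv2.CHAIN_APPROX_NONE)
for q in c:
    if len(q)>25: e=cv2.fitEllipse(q); print('ell',np.round(e[0],1),np.round(e[1],1), 'top@.079',ray('w10',e[0],.079).round(4))
for y in range(162,224,4): print(y,''.join('#' if a else '.' for a in k[y,270:365]))
for v in (226,232,236,240,246): print(v,''.join('#' if a<45 else '.' for a in g[v,225:420:2]))
print(ray('w10',(312,196),.079).round(4))
```

```text
[ 292  165   53   57 1717] [317.85148515 190.01514269]
ell [317.8 192.3] [51.7 56.6] top@.079 [ 0.4609 -0.1231  0.079 ]
ell [316.8 197.4] [27.8 36.2] top@.079 [ 0.4561 -0.1229  0.079 ]
162 ...............................................................................................
166 .......................................###################.....................................
170 ...............................##################################..............................
174 ...........................##########################################..........................
178 .........................###############################################.......................
182 .......................#############..####################################.....................
186 ......................################................#####################....................
190 ......................###############......................################....................
194 ......................############............................############.....................
198 ...........
[... 525 characters left out ...]
#########################..................................
222 ...............................................................................................
226 ..................................................................................................
232 ...############################################.....................................#########.....
236 ..###########################################.......................................##########....
240 .##########################################........................................############...
246 ##########################################.........................................###############
[ 0.4568 -0.1184  0.079 ]
```

Knob centre is at about (455.5,−123.5). Shifting and going down around its grip.

carry_out --series '[{"x":1.7,"y":-1,"z":5,"wx":0,"wy":0,"wz":0,"hand":1},{"x":3.4,"y":-1.9,"z":15,"wx":0,"wy":0,"wz":0,"hand":1},{"x":3.4,"y":-1.9,"z":30,"wx":0,"wy":0,"wz":0,"hand":1},{"x":3.4,"y":-1.9,"z":45,"wx":0,"wy":0,"wz":0,"hand":1},{"x":3.4,"y":-1.9,"z":60,"wx":0,"wy":0,"wz":0,"hand":1},{"x":3.4,"y":-1.9,"z":75,"wx":0,"wy":0,"wz":0,"hand":1},{"x":3.4,"y":-1.9,"z":86,"wx":0,"wy":0,"wz":0,"hand":1},{"x":3.4,"y":-1.9,"z":94,"wx":0,"wy":0,"wz":0,"hand":1},{"x":3.4,"y":-1.9,"z":98,"wx":0,"wy":0,"wz":0,"hand":1},{"x":3.4,"y":-1.9,"z":99,"wx":0,"wy":0,"wz":0,"hand":1}]'

```text
time: 22.0
tool_pos: [0.4547, -0.1233, 0.0326]
orientation: [-3.134, -0.214, 0.002]
ft_force: [0.4, 0.0, -0.3]
grip_width: 0.0883
grasp_force: 0.0
```

carry_out --series '[{"x":0,"y":0,"z":0,"wx":0,"wy":0,"wz":0,"hand":0.4},{"x":0,"y":0,"z":0,"wx":0,"wy":0,"wz":0,"hand":0.2},{"x":0,"y":0,"z":0,"wx":0,"wy":0,"wz":0,"hand":0},{"x":0,"y":0,"z":0,"wx":0,"wy":0,"wz":0,"hand":-0.3},{"x":0,"y":0,"z":0,"wx":0,"wy":0,"wz":0,"hand":-0.3},{"x":0,"y":0,"z":0,"wx":0,"wy":0,"wz":0,"hand":-0.3},{"x":0,"y":0,"z":0,"wx":0,"wy":0,"wz":0,"hand":-0.3},{"x":0,"y":0,"z":0,"wx":0,"wy":0,"wz":0,"hand":-0.3},{"x":0,"y":0,"z":0,"wx":0,"wy":0,"wz":0,"hand":-0.3},{"x":0,"y":0,"z":0,"wx":0,"wy":0,"wz":0,"hand":-0.3}]' --force 15

```text
time: 22.83
tool_pos: [0.4553, -0.1235, 0.0337]
orientation: [-3.134, -0.213, -0.0]
ft_force: [-0.7, 0.6, 3.1]
grip_width: 0.0446
grasp_force: 15.0
```

Run:
```python
from h import *
s=bot.sense(); print({k:np.round(s[k],4) for k in ('time','tool_pos','ft_force','wrist_torque','grip_width','grasp_force')})
```

```text
{'time': np.float64(22.8333), 'tool_pos': array([ 0.4553, -0.1235,  0.0337]), 'ft_force': array([-0.7235,  0.5613,  3.1243]), 'wrist_torque': array([0.075 , 0.2001, 0.0211]), 'grip_width': np.float64(0.0446), 'grasp_force': np.float64(15.0003)}
```

Gripped on the 45 mm grip at 15 N. I'll work out the placing spot from the pictures already taken, then lift.

Run:
```python
from h import *
u0=np.array([446.6,-65.5]);a=np.radians(7.7);Ru=np.array([[np.cos(a),np.sin(a)],[-np.sin(a),np.cos(a)]])
U=lambda f,q,z:(Ru@(ray(f,q,z)[:2]*1000-u0)).round(1)
print('NR corner unit',U('s9',(342,306),.035),'knob top now?',U('s7',(220+300/3.7,180+360/3.7),.079))
p=np.load('pics/s9.npz')['p']; h=cv2.cvtColor(p,cv2.COLOR_RGB2HSV)
m=((h[...,0]>14)&(h[...,0]<30)&(h[...,1]>150)&(h[...,2]>60)).astype(np.uint8); m[:190]=0;m[300:]=0;m[:,:280]=0;m[:,410:]=0
n,l,st,ce=cv2.connectedComponentsWithStats(m)
for i in range(1,n):
    if st[i,4]>15: print('brass',st[i],U('s9',ce[i],.011))
t0=np.array([557.5,-46.8]);b=np.radians(9.93);Rt=np.array([[np.cos(b),np.sin(b)],[-np.sin(b),np.cos(b)]])
for q in [(395,148),(338,148),(450,148)]: print('bezel tray frame',(Rt@(ray('s7',(220+q[0]/3.7,180+q[1]/3.7),.008)[:2]*1000-t0)).round(1))
```

```text
NR corner unit [  48.3 -114.5] knob top now? [  1.2 -59.5]
brass [351 236  10  11  77] [141.7   5.5]
brass [359 274  11  11  84] [114.4 -74.7]
bezel tray frame [ 8.5 77.1]
bezel tray frame [-18.8  92.3]
bezel tray frame [34.8 62.5]
```

carry_out --series '[{"x":0,"y":0,"z":-2,"wx":0,"wy":0,"wz":0,"hand":-0.3},{"x":0,"y":0,"z":-6,"wx":0,"wy":0,"wz":0,"hand":-0.3},{"x":0,"y":0,"z":-12,"wx":0,"wy":0,"wz":0,"hand":-0.3},{"x":0,"y":0,"z":-19,"wx":0,"wy":0,"wz":0,"hand":-0.3},{"x":0,"y":0,"z":-27,"wx":0,"wy":0,"wz":0,"hand":-0.3},{"x":0,"y":0,"z":-36,"wx":0,"wy":0,"wz":0,"hand":-0.3},{"x":0,"y":0,"z":-45,"wx":0,"wy":0,"wz":0,"hand":-0.3},{"x":0,"y":0,"z":-52,"wx":0,"wy":0,"wz":0,"hand":-0.3},{"x":0,"y":0,"z":-55,"wx":0,"wy":0,"wz":0,"hand":-0.3},{"x":0,"y":0,"z":-55,"wx":0,"wy":0,"wz":0,"hand":-0.3}]' --force 18

```text
time: 23.67
tool_pos: [0.4559, -0.1235, 0.0896]
orientation: [3.134, 0.214, 0.003]
ft_force: [-0.3, -0.0, -2.2]
grip_width: 0.0449
grasp_force: 18.0
```

Lifted clear. Carrying it over the tray: +89 mm in x, 56 mm along the unit.

carry_out --series '[{"x":4,"y":-2,"z":0,"wx":0,"wy":0,"wz":0,"hand":-0.3},{"x":14,"y":-8,"z":0,"wx":0,"wy":0,"wz":0,"hand":-0.3},{"x":28,"y":-18,"z":0,"wx":0,"wy":0,"wz":0,"hand":-0.3},{"x":44,"y":-28,"z":0,"wx":0,"wy":0,"wz":0,"hand":-0.3},{"x":60,"y":-38,"z":0,"wx":0,"wy":0,"wz":0,"hand":-0.3},{"x":74,"y":-47,"z":0,"wx":0,"wy":0,"wz":0,"hand":-0.3},{"x":84,"y":-53,"z":0,"wx":0,"wy":0,"wz":0,"hand":-0.3},{"x":89,"y":-56,"z":0,"wx":0,"wy":0,"wz":0,"hand":-0.3},{"x":89,"y":-56,"z":0,"wx":0,"wy":0,"wz":0,"hand":-0.3},{"x":89,"y":-56,"z":0,"wx":0,"wy":0,"wz":0,"hand":-0.3}]'

```text
time: 24.5
tool_pos: [0.5353, -0.0561, 0.0882]
orientation: [3.134, 0.213, -0.002]
ft_force: [-0.5, -0.6, -0.9]
grip_width: 0.0446
grasp_force: 18.0
```

Run:
```python
from h import *
d=snap('wrist','w12'); snap('side','s12')
s=bot.sense(); print(s['tool_pos'].round(4),s['ft_force'].round(1),s['grip_width'],s['grasp_force'])
p=cv2.cvtColor(d['pixels'],cv2.COLOR_RGB2GRAY)
for r in cv2.resize(p,(100,50),interpolation=cv2.INTER_AREA)[:42]: print(''.join(' .:-=+*#%@'[min(9,int(x)*10//256)] for x in r))
```

```text
[ 0.5349 -0.0568  0.0884] [-0.   0.  -1.2] 0.04499576712905068 17.999830367043614
::::::::::::::::::::::::::::::::::::::::::::::::::::::::::::::::::::::::::::::::::::::::::::::::::::
::::::::::::::::::::::::::::::::::::::::::::::::::::::::::::::::::::::::::::::::::::::::::::::::::::
::::::::::::::::::::::::::::::::::::::::::::::::::::::::::::::::::::::::::::::::::::::::::::::::::::
::::::::::::::::::::::::::::::::::::::::::::::::::::::::::::::::::::::::::::::::::::::::::::::::::::
::::::::::::::::::::::::::::::::::::::::::::::::::::::::::::::::::::::::::::::::::::::::::::::::::::
::::::::::::::::::::::::::::::::::::::::::::::::::::::::::::::::::::::::::::::::::::::::::::::::::::
:::::::::::::::::::::::::::::::::::::::::::::::::::::::::::::::::::::::::::::::::::::::::::::::-::::
:::::::::::::::::::::::::::::::::::::::::::::::::::::::::::::::::::::::::::::::::::::::::::::::#=:::
::::::::::::::::::::::::::::::::::::::::::::::::::::::::::::::::::::::::::::::::::::::::::::.:=#::::
::::::::::::::::::::::::::::::::::::::::::::::::::::::::::::::::::::::::::::::::::::::::::::.:*=::::
::::::::
[... 2523 characters left out ...]
:........:::::::::              ...  .==-.    -#@@+  ...              .::::::::........:::::::
:::::...........::::::.              ....  -=====#@@@@@@%  .....             .::::::...........:::::
:::.............:::::.              ::...  =====+%%%%%%%%. ...::              .:::::.............:::
:..............:....                :.....................::::.-.               .::................:
...............-....               .:.....................::::--:................--:................
..............:-....               .:..........................:=................---................
..................:.               .:........:::::::::::::.....::...............:-:.................
```

The knob is held upright between the bezel on the left and ferrule A on the right, with ferrule B beyond, so the spot is clear. Going down.

carry_out --series '[{"x":0,"y":0,"z":5,"wx":0,"wy":0,"wz":0,"hand":-0.3},{"x":0,"y":0,"z":15,"wx":0,"wy":0,"wz":0,"hand":-0.3},{"x":0,"y":0,"z":28,"wx":0,"wy":0,"wz":0,"hand":-0.3},{"x":0,"y":0,"z":42,"wx":0,"wy":0,"wz":0,"hand":-0.3},{"x":0,"y":0,"z":56,"wx":0,"wy":0,"wz":0,"hand":-0.3},{"x":0,"y":0,"z":69,"wx":0,"wy":0,"wz":0,"hand":-0.3},{"x":0,"y":0,"z":80,"wx":0,"wy":0,"wz":0,"hand":-0.3},{"x":0,"y":0,"z":88,"wx":0,"wy":0,"wz":0,"hand":-0.3},{"x":0,"y":0,"z":92,"wx":0,"wy":0,"wz":0,"hand":-0.3},{"x":0,"y":0,"z":93,"wx":0,"wy":0,"wz":0,"hand":-0.3}]'

```text
time: 25.43
tool_pos: [0.5352, -0.056, -0.0053]
orientation: [-3.134, -0.213, 0.002]
ft_force: [0.9, -0.2, -0.8]
grip_width: 0.0446
grasp_force: 18.0
```

carry_out --series '[{"x":0,"y":0,"z":0.5,"wx":0,"wy":0,"wz":0,"hand":-0.3},{"x":0,"y":0,"z":1,"wx":0,"wy":0,"wz":0,"hand":-0.3},{"x":0,"y":0,"z":1.5,"wx":0,"wy":0,"wz":0,"hand":-0.3},{"x":0,"y":0,"z":2,"wx":0,"wy":0,"wz":0,"hand":-0.3},{"x":0,"y":0,"z":2.5,"wx":0,"wy":0,"wz":0,"hand":-0.3},{"x":0,"y":0,"z":3,"wx":0,"wy":0,"wz":0,"hand":-0.3},{"x":0,"y":0,"z":3.5,"wx":0,"wy":0,"wz":0,"hand":-0.3},{"x":0,"y":0,"z":4,"wx":0,"wy":0,"wz":0,"hand":-0.3},{"x":0,"y":0,"z":4.5,"wx":0,"wy":0,"wz":0,"hand":-0.3},{"x":0,"y":0,"z":5,"wx":0,"wy":0,"wz":0,"hand":-0.3}]'

```text
time: 26.27
tool_pos: [0.5358, -0.0559, -0.0095]
orientation: [-3.134, -0.214, 0.0]
ft_force: [-0.9, -0.2, -1.2]
grip_width: 0.0447
grasp_force: 18.0
```

Run:
```python
from h import *
f=[]
for i in range(4): s=bot.sense(); bot.get_image('side'); f.append(s['ft_force'])
print(s['tool_pos'].round(4),np.mean(f,0).round(2),s['wrist_torque'].round(2),s['grip_width'])
```

```text
[ 0.5357 -0.0559 -0.0095] [-0.2   0.11 -1.12] [ 0.06  0.08 -0.01] 0.04486164332968209
```

Not down yet, as the wrist still carries the weight. Creeping 1.5 mm more.

carry_out --series '[{"x":0,"y":0,"z":0.2,"wx":0,"wy":0,"wz":0,"hand":-0.3},{"x":0,"y":0,"z":0.4,"wx":0,"wy":0,"wz":0,"hand":-0.3},{"x":0,"y":0,"z":0.6,"wx":0,"wy":0,"wz":0,"hand":-0.3},{"x":0,"y":0,"z":0.8,"wx":0,"wy":0,"wz":0,"hand":-0.3},{"x":0,"y":0,"z":1,"wx":0,"wy":0,"wz":0,"hand":-0.3},{"x":0,"y":0,"z":1.2,"wx":0,"wy":0,"wz":0,"hand":-0.3},{"x":0,"y":0,"z":1.4,"wx":0,"wy":0,"wz":0,"hand":-0.3},{"x":0,"y":0,"z":1.5,"wx":0,"wy":0,"wz":0,"hand":-0.3},{"x":0,"y":0,"z":1.5,"wx":0,"wy":0,"wz":0,"hand":-0.3},{"x":0,"y":0,"z":1.5,"wx":0,"wy":0,"wz":0,"hand":-0.3}]'

```text
time: 27.3
tool_pos: [0.5358, -0.0558, -0.0103]
orientation: [-3.134, -0.214, -0.0]
ft_force: [-3.0, -0.2, 7.2]
grip_width: 0.0451
grasp_force: 18.0
```

Run:
```python
from h import *
f=[]
for i in range(4): s=bot.sense(); bot.get_image('side'); f.append(s['ft_force'])
print(s['tool_pos'].round(4),np.mean(f,0).round(2),s['wrist_torque'].round(2),s['grip_width'])
```

```text
[ 0.5358 -0.0559 -0.0103] [-2.51  0.68  7.88] [0.12 0.73 0.01] 0.04507332802216805
```

The knob is on the floor, at 8 N. I'll ease off, open gently and rise.

carry_out --series '[{"x":0,"y":0,"z":-0.3,"wx":0,"wy":0,"wz":0,"hand":-0.3},{"x":0,"y":0,"z":-0.6,"wx":0,"wy":0,"wz":0,"hand":-0.3},{"x":0,"y":0,"z":-0.6,"wx":0,"wy":0,"wz":0,"hand":0.05},{"x":0,"y":0,"z":-0.6,"wx":0,"wy":0,"wz":0,"hand":0.15},{"x":0,"y":0,"z":-0.6,"wx":0,"wy":0,"wz":0,"hand":0.25},{"x":0,"y":0,"z":-0.6,"wx":0,"wy":0,"wz":0,"hand":0.36},{"x":0,"y":0,"z":-0.6,"wx":0,"wy":0,"wz":0,"hand":0.36},{"x":0,"y":0,"z":-0.6,"wx":0,"wy":0,"wz":0,"hand":0.36},{"x":0,"y":0,"z":-0.6,"wx":0,"wy":0,"wz":0,"hand":0.36},{"x":0,"y":0,"z":-0.6,"wx":0,"wy":0,"wz":0,"hand":0.36}]'

```text
time: 28.33
tool_pos: [0.5358, -0.0558, -0.0104]
orientation: [-3.134, -0.214, -0.0]
ft_force: [-0.1, -0.7, -0.8]
grip_width: 0.0599
grasp_force: 0.0
```

Run:
```python
from h import *
s=bot.sense(); print(s['tool_pos'].round(4),s['ft_force'].round(2),s['wrist_torque'].round(2),s['grip_width'],s['grasp_force'])
```

```text
[ 0.5358 -0.0558 -0.0104] [-0.06 -0.71 -0.84] [ 0.04  0.05 -0.02] 0.05993410129956713 0.0
```

carry_out --series '[{"x":0,"y":0,"z":-3,"wx":0,"wy":0,"wz":0,"hand":0.36},{"x":0,"y":0,"z":-8,"wx":0,"wy":0,"wz":0,"hand":0.36},{"x":0,"y":0,"z":-16,"wx":0,"wy":0,"wz":0,"hand":0.36},{"x":0,"y":0,"z":-28,"wx":0,"wy":0,"wz":0,"hand":0.36},{"x":0,"y":0,"z":-45,"wx":0,"wy":0,"wz":0,"hand":0.36},{"x":0,"y":0,"z":-70,"wx":0,"wy":0,"wz":0,"hand":0.36},{"x":0,"y":0,"z":-100,"wx":0,"wy":0,"wz":0,"hand":0.36},{"x":0,"y":0,"z":-130,"wx":0,"wy":0,"wz":0,"hand":0.36},{"x":0,"y":0,"z":-150,"wx":0,"wy":0,"wz":0,"hand":0.36},{"x":0,"y":0,"z":-155,"wx":0,"wy":0,"wz":0,"hand":0.36}]'

```text
time: 29.17
tool_pos: [0.5383, -0.0561, 0.1495]
orientation: [-3.134, -0.213, -0.012]
ft_force: [0.2, 0.3, 0.0]
grip_width: 0.06
grasp_force: 0.0
```

Run:
```python
from h import *
d=snap('wrist','w13'); snap('side','s13')
s=bot.sense(); print(s['time'],s['tool_pos'].round(4),s['ft_force'].round(1))
A=np.load('pics/s9.npz')['p'];B=np.load('pics/s13.npz')['p']
def lips(p):
    h=cv2.cvtColor(p,cv2.COLOR_RGB2HSV); m=((h[...,0]>105)&(h[...,0]<130)&(h[...,1]>110)&(h[...,2]>30))
    return [(v,(np.where(m[v,270:430])[0]+270).tolist()) for v in range(224,308,8)]
print(lips(B)); 
for nm,p in (('9',A),('13',B)):
    g=p.astype(int).sum(2); print(nm,[[int(x) for x in g[v,290+int((v-224)*.583):301+int((v-224)*.583)]] for v in (232,256,280,296,304)])
    h=cv2.cvtColor(p,cv2.COLOR_RGB2HSV);m=((h[...,0]>14)&(h[...,0]<30)&(h[...,1]>150)&(h[...,2]>60)).astype(np.uint8); m[:190]=0;m[300:]=0;m[:,:280]=0;m[:,410:]=0
    n,l,st,ce=cv2.connectedComponentsWithStats(m); print([ce[i].round(1).tolist() for i in range(1,n) if st[i,4]>15])
for r in cv2.resize(cv2.cvtColor(d['pixels'],cv2.COLOR_RGB2GRAY),(100,50),interpolation=cv2.INTER_AREA)[5:40]: print(''.join(' .:-=+*#%@'[min(9,int(x)*10//256)] for x in r))
```

```text
29.2667 [ 0.5367 -0.0558  0.1464] [ 0.1 -0.1 -0. ]
[(224, [294]), (232, [299, 367]), (240, []), (248, [308]), (256, [313, 384]), (264, [318, 390]), (272, [322]), (280, [396, 397, 398, 399]), (288, [379, 380, 381, 382]), (296, [336, 363, 364, 365]), (304, [341, 345, 346, 347, 348])]
9 [[502, 509, 517, 425, 241, 155, 328, 418, 424, 423, 424], [765, 765, 765, 718, 487, 319, 561, 690, 656, 614, 619], [765, 765, 765, 695, 469, 302, 478, 673, 700, 695, 696], [765, 765, 765, 712, 466, 292, 446, 648, 698, 702, 697], [765, 765, 765, 665, 401, 289, 397, 463, 400, 326, 295]]
[[355.3, 241.7], [363.8, 279.5]]
13 [[504, 514, 511, 424, 235, 157, 325, 420, 424, 416, 416], [500, 500, 495, 389, 233, 133, 304, 400, 422, 427, 369], [765, 765, 765, 702, 462, 183, 236, 381, 427, 419, 420], [765, 765, 765, 709, 454, 287, 452, 641, 691, 699, 692], [765, 765, 765, 657, 409, 281, 390, 456, 377, 319, 313]]
[[355.1, 241.4], [363.9, 279.6], [300.9, 283.4]]
::::::::::::::::::::::::::::::::::::::::::::::::::::::::::::::::::::::::::::::::::::::::::::::::::::
:::::::::::::::::::::::::::::::::::::::::::::::::::::::::
[... 2676 characters left out ...]
::::::::::::::::::::::::+@@@@%:..   -=====+@@@@@@@@-   ..:%@@@+:::::::::::::::::::::::::::::::
:::::::::......::::::..........---#-...  .======%@@@@@@@@#:   ..:#--...........::::::. .::.:::::::::
:::::::.....   ::::.              ....   :=====*@@@@@@@@@@*   ....              .::::    ....:::::::
:::::.....     .::.             ......   -=====#%%%%%%%%%%%.  ... ..             .::.      ....:::::
:::......    ...:.              ::....   .....:::::::::::::.  ....::               :...     .....:::
:....... .......               .:..................................:.                ......   .....:
......  .......                :..........................:::---:-:.: ......................    ....
```

The knob stands upright, its cap centred in the skirt. The near lip's pixels match those before the knob was moved, and the ferrules and bezel are still in the tray. Handing in.

```bash
python3 -c "
from station import bot
print(bot.close_job())"
```

```text
the job is handed in; nothing more can be done
None
```

The job is handed in, though no verdict came back: the tray was drawn flush to the unit and held at about 12 N for over half a second, and the knob now stands upright on the tray floor with the bezel and ferrules still in the tray, in about 29 s.

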